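# Load the blasting cabinet's pass box through its outer hatch

## Task

Load the pass box of the blasting cabinet: first make sure by touch that the inner door is shut, pressing its red knob firmly home against its stop with the fingers, and only then slide the outer hatch fully open. Lift the grit pot by its handle off its stand and set it upright on the chamber floor, put every carved cap that is on the bench on the chamber floor beside it (none on top of another), and slide the hatch fully shut again. The inner door must be shut whenever the hatch is open, and the other things on the bench stay where they are.

Things in the scene. Friction and masses are not known exactly. Their poses are not given: they have to be found in the camera images.
- chamber (a point): Centre of the pass box chamber's floor, 20 mm above the bench. The chamber is open-topped under the hatch: inside 200 mm along its x, 300 mm along its y, 75 mm deep from floor to rim (rim 95 mm above the bench), walls 12 mm thick. Its x axis points away from the robot, y towards the low blasting cabinet on the left (foot 100 mm high from y = +178 mm on, hood 160 mm high from y = +278 mm on), z up; the hatch and the inner door slide along its x.
- outer_hatch (a joint): Outer door: a clear flat hatch with blue edges, 228 x 312 mm, on top of the chamber. Value in m: 0 = shut, up to 0.22 = slid away from the robot (chamber's +x), which uncovers the whole chamber. Stays where left; about 2.5 N to slide. Its upper face is 105 mm above the bench.
- hatch_handle (a point): Middle of the hatch's steel handle, a round level bar 12 mm thick and 110 mm long along the chamber's y, on two posts, 35 mm above the hatch's upper face (140 mm above the bench). Moves with the hatch; axes as the chamber's.
- inner_door (a joint): Inner door: a yellow plate in the chamber's left side wall towards the cabinet, sliding along x. Value in m: 0 = shut against its stop; it grows as it is slid open towards the robot (chamber's -x), up to 0.08. It may start shut or up to 60 mm ajar. Stays where left; 2 to 4 N to slide slowly, so a push clearly firmer than that, with no more movement, tells that it is home against its stop.
- knob_mid (a point): Middle of the inner door's upright red knob, 24 mm across, 45 mm tall, on a 12 mm stem, which stands outside on the ridge between hatch and cabinet. This point is 137 mm above the bench, the knob's top 160 mm, its underside 115 mm. To shut the door push the knob away from the robot (chamber's +x). Axes as the chamber's.
- cap1_mid (a point): Centre of a carved wooden newel cap: square block 46 x 46 x 50 mm with a low round dome on top, 58 mm tall in all; this point is 29 mm above its underside. x and y square to its sides, z up out of the dome. About 0.08 kg. Between two and four caps are present.
- cap2_mid (a point): Centre of a carved wooden newel cap: square block 46 x 46 x 50 mm with a low round dome on top, 58 mm tall in all; this point is 29 mm above its underside. x and y square to its sides, z up out of the dome. About 0.08 kg. Between two and four caps are present.
- cap3_mid (a point): Centre of a carved wooden newel cap: square block 46 x 46 x 50 mm with a low round dome on top, 58 mm tall in all; this point is 29 mm above its underside. x and y square to its sides, z up out of the dome. About 0.08 kg. Between two and four caps are present.
- cap4_mid (a point): Centre of a carved wooden newel cap: square block 46 x 46 x 50 mm with a low round dome on top, 58 mm tall in all; this point is 29 mm above its underside. x and y square to its sides, z up out of the dome. About 0.08 kg. Between two and four caps are present.
- pot_handle (a point): Middle of the grip bar of the grit pot's fixed arch handle. Round closed green steel pot with lid, 75 mm across, 36 mm tall; the bar is 10 mm thick, about 58 mm long along this point's y axis, its middle 62 mm above the pot's underside, 26 mm clear over the lid's top at its middle to the bar's middle; 67 mm tall in all. z up. 0.3 to 0.5 kg, heavy at the bottom.
- stand_top (a point): Centre of the top of the fixed dark steel stand, a disc 84 mm across and 60 mm above the bench, on a thin column with an equal disc for a foot; the grit pot starts on it.
- wax_tin: Bystander: small yellow wax tin, 32 mm across, 30 tall, standing among the caps. Leave it where it is.
- chisel: Bystander: chisel, 200 mm long, lying. Leave it where it is.
- pencil: Bystander: flat red pencil, 150 mm long, lying. Leave it where it is.
- glue: Bystander: white glue bottle, 56 mm across, 90 tall. Leave it where it is.
Mind the look-alikes: they are no part of the job. What is shaped like the part that bears cap1_mid but green or purple is not meant. What is shaped like the part that bears cap2_mid but turquoise is not meant.

How it is judged:
By the outcome, as a careful person would: the job done as asked, in the order asked, and still so for the second after the job is handed in, with the robot touching nothing.
Of cap1, cap2, cap3, cap4 only 2 to 4 are there at a start; the rules pass over those that are not, and their reading is None.
At some moment in a run one of cap1, cap2, cap3, cap4 may be knocked a few centimetres aside while the robot is not near it.
Once in a run the grip may slacken for a moment while it holds something.
It also fails if it takes over 210 s, if anything falls off the work surface, if the arm or the gripper's body presses on something with over 40 N, if the wrist force passes 120 N, or if a joint passes its speed limit or range.

## Robot

A 6-joint arm with a two-finger parallel gripper is mounted at the origin on the work surface. World frame = base frame: x ahead of the robot, y to its left, z up, the work surface at z = 0. Lengths are in m, angles in rad, forces in N, time in s.
With the tool pointing down it reaches from about 0.35 to 0.775 m from the base axis. Payload 5.5 kg.
Tool frame: the origin (TCP) lies between the finger pads; the fingertips stand 19 mm ahead of it and the grasp point (between the pads) is the TCP; y points along the fingers, x is the direction in which the jaws open and shut, and the axes are right-handed (so a half turn about y gives the same grasp; the last joint's range is limited). The gripper opens to 85 mm and grips with 20 to 120 N. Pads are 22 mm wide; open, the fingers measure 114 mm over their backs; the gripper's body (76 mm by 85 mm) begins 54 mm behind the grasp point. The pads swing forward as they close: fully open they stand 13 mm farther back than shut.
Start: joints at [-1.428, 0.313, 0.046, 1.304, 0, 1.431], TCP at [0.16, -0.552, 0.222] pointing down, gripper open.
Joint ranges: [-2.76, 2.76], [-0.86, 1.69], [-1.03, 1.26], [-2.2, 2.34], [-1.47, 1.5], [-3.14, 3.14]. Speed limits (rad/s): [2.57, 2.57, 3.14, 3.14, 3.14, 3.14].

## Interface

Orientations are given as a rotation vector (axis times angle).
In Python, from station import status, imaging, order gives the robot as it stands.
- The arm moves only by the tool servo_tool, never from a script. Its argument "increments" is a list of rows, each a list of 7 numbers: the shift along the tool's x, y, z in units of 50 mm (1.0 is 50 mm), then the turn, a rotation vector about the tool's x, y, z in units of 8 degrees (1.0 is 8 degrees), then the finger opening in mm, from 0 to 85.4. In form: [[dx, dy, dz, wx, wy, wz, claw], ...]. A call has exactly 8 rows; each row shifts and turns the pose as measured when the row begins, along the tool's axes as they then stand; what a row does not reach is not made up. A row lasts 1/10 s, in which the tool goes at most 50 mm and 8.59 degrees, less where a joint would pass 70% of its speed; a pose out of reach is approached as far as the arm can. A call is refused whole if a number of a shift passes 1 or a number of a turn 1, either way. A call with a gripper value outside its range is refused whole. The fingers move at their own pace and stop on an object; "force" is the grip in N (left out, the last holds). Time passes only in rows, so rows that do not move let the fingers close, or fill a call up. It gives the time, the measured TCP pose, the force and the opening at its end, in the units of the state.
- status.read_state(): the state, without advancing time (a new reading comes with each control period).
- imaging.snapshot(name): name is "scene" or "side" or "wrist"; returns a dict with "img" (420x560x3 uint8, red, green, blue), "fx", "fy", "cx", "cy" (pixels), "rvec" (rotation vector, rad) and "tvec" (3), from world to camera coordinates, as OpenCV has them. Camera axes: x right, y down, z forward; pixel columns grow to the right and rows downward; lengths in m; the calibration is good to about 2 mm. A picture is of the moment at which its call begins. There is no depth.
- order.close_job(): hands the job in, once; it reports no verdict.
The state is a dict: "t": time; "qpos": joint angles; "qd": joint speeds; "tau": joint torques, N m; "tool_pos": TCP position; "eef_rot": TCP orientation; "ft_force": force on the tool from outside, world axes, zero at the start; "wrist_torque": the same for the moment, N m; "opening": finger opening in m.
Only numpy, scipy, OpenCV 4.12 (cv2) and the standard library are available. Lean on these libraries where they do the work, as an engineer would, in place of code of your own. Each camera call takes 0.05 s, during which the arm holds its last target.

## Working session

There is one attempt and no reset: what is moved stays moved. The work goes in short steps, Python scripts to look and compute and a tool call to move; the robot and the scene stay as the last step left them, time stands still between calls to the robot, and variables do not carry over. Pictures are saved under pics/ and viewed, and the job is handed in when it is done.

Besides the shell and the picture viewer there is one more tool, called after ">>>" as a command line: name --pt "numbers of a row" for each row, then --argument value for the rest. servo_tool: Moves the arm, as the interface text tells. Its arguments: {"type":"object","properties":{"increments":{"type":"array"},"force":{"type":"number"}},"required":["increments"]}

```bash
ls; mkdir -p pics; cat > h.py <<'E'
import numpy as np, cv2, sys
from station import status, imaging, order
def snap(n,f=None):
    d=imaging.snapshot(n)
    if f: cv2.imwrite('pics/'+f,cv2.cvtColor(d['img'],cv2.COLOR_RGB2BGR))
    return d
def ray(d,u,v):
    R,_=cv2.Rodrigues(np.array(d['rvec'],float)); t=np.array(d['tvec'],float).ravel()
    c=-R.T@t; r=R.T@np.array([(u-d['cx'])/d['fx'],(v-d['cy'])/d['fy'],1.])
    return c,r
def onz(d,u,v,z):
    c,r=ray(d,u,v); return c+r*(z-c[2])/r[2]
def proj(d,P):
    R,_=cv2.Rodrigues(np.array(d['rvec'],float)); t=np.array(d['tvec'],float).ravel()
    p=R@np.array(P,float)+t; return np.array([d['fx']*p[0]/p[2]+d['cx'],d['fy']*p[1]/p[2]+d['cy']])
def tri(d1,p1,d2,p2):
    c1,r1=ray(d1,*p1);c2,r2=ray(d2,*p2)
    A=np.stack([r1,-r2],1);s=np.linalg.lstsq(A,c2-c1,rcond=None)[0]
    a=c1+r1*s[0];b=c2+r2*s[1];return (a+b)/2,np.linalg.norm(a-b)
def st():
    s=status.read_state();R,_=cv2.Rodrigues(np.array(s['eef_rot'],float))
    print('t',round(s['t'],2),'pos',np.round(s['tool_pos'],4),'F',np.round(s['ft_force'],1),'open',round(s['opening'],4));print(np.round(R,3),'q',np.round(s['qpos'],3))
    return s,R
def move(target,yaw=None):
    # total needed increments in tool units; yaw = desired angle of tool x in world (mod pi)
    s,R=st();d=R.T@(np.array(target)-s['tool_pos'])/0.05
    print('units',np.round(d,2))
E
python3 - <<'E'
from h import *
st()
for n in ['scene','side','wrist']:
    d=snap(n,n+'0.png'); print(n,d['fx'],np.round(ray(d,280,210),3))
E
```

```text
pics
t 0.0 pos [ 0.1604 -0.5516  0.2209] F [-0.  -0.7  0.9] open 0.0853
[[ 0.279 -0.     0.96 ]
 [-0.96   0.002  0.279]
 [-0.002 -1.     0.   ]] q [-1.428  0.314  0.045  1.304 -0.     1.431]
scene 401.6304845801619 [[ 0.887 -0.374  0.827]
 [-0.397  0.353 -0.847]]
side 477.32256784899795 [[-0.149  0.671  0.74 ]
 [ 0.606 -0.61  -0.511]]
wrist 319.2229823669659 [[ 0.236 -0.53   0.374]
 [-0.303 -0.086 -0.949]]
```

View pics/scene0.png

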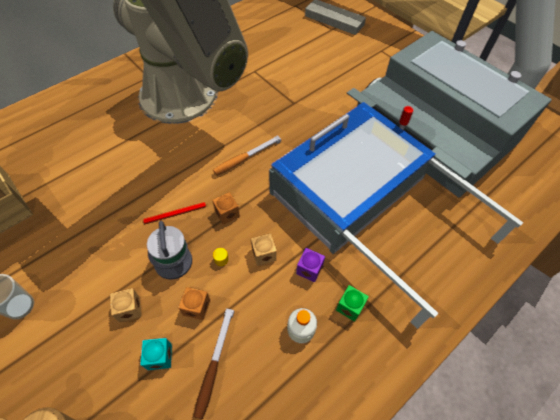

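View pics/side0.png

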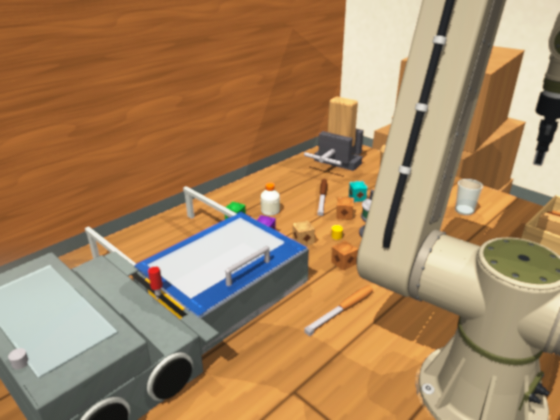

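View pics/wrist0.png

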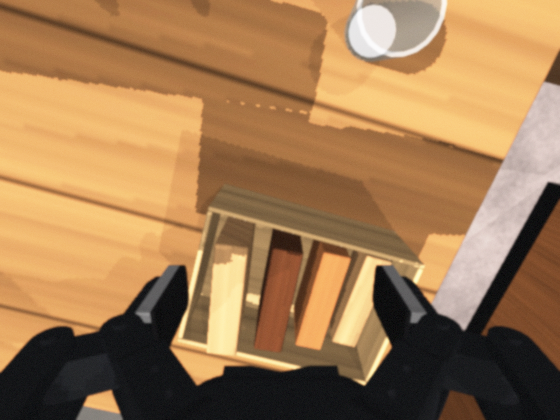

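```bash
python3 - <<'E'
import cv2
a=cv2.imread('pics/scene0.png')
cv2.imwrite('pics/z1.png',cv2.resize(a[80:260,250:530],None,fx=2.85,fy=2.85,interpolation=cv2.INTER_CUBIC))
cv2.imwrite('pics/z2.png',cv2.resize(a[180:390,90:380],None,fx=2.75,fy=2.75,interpolation=cv2.INTER_CUBIC))
b=cv2.imread('pics/side0.png')
cv2.imwrite('pics/z3.png',cv2.resize(b[170:370,110:390],None,fx=2.8,fy=2.8,interpolation=cv2.INTER_CUBIC))
E
```

```text
(no output)
```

View pics/z1.png

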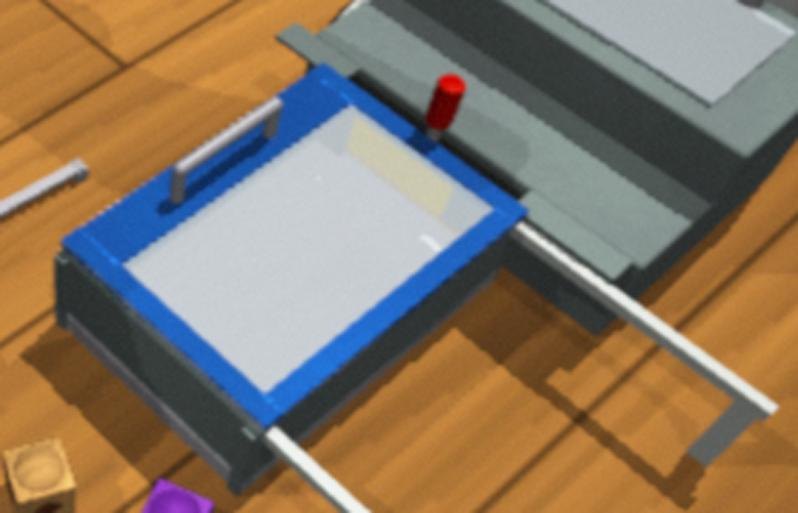

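View pics/z2.png

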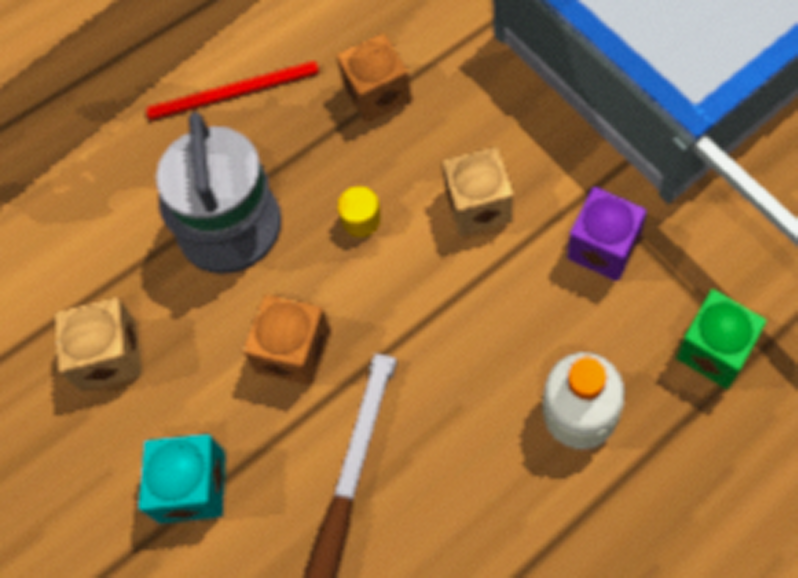

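View pics/z3.png

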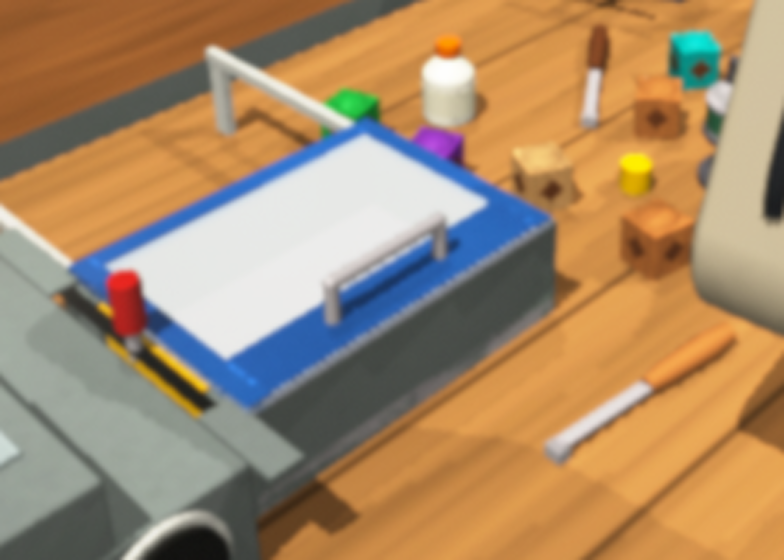

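```bash
cat > m.py <<'E'
from h import *
d=snap('scene');e=snap('side')
z1=lambda x,y:(250+x/2.85,80+y/2.85)
z2=lambda x,y:(90+x/2.75,180+y/2.75)
z3=lambda x,y:(110+x/2.8,170+y/2.8)
C=[onz(d,*z1(*p),.105) for p in [(328,66),(525,212),(270,425),(64,243)]]
print('corners',np.round(C,4)); C=np.array(C); print('ctr',C.mean(0), [np.linalg.norm(C[i]-C[i-1]) for i in range(4)])
ex=(C[1]+C[2]-C[0]-C[3]);print('yaw',np.degrees(np.arctan2(ex[1],ex[0])))
ey=(C[0]+C[1]-C[2]-C[3]);print('yawy',np.degrees(np.arctan2(-ey[0],ey[1])))
C2=[onz(e,*z3(*p),.105) for p in [(250,405),(75,268),(367,122),(552,217)]];print('side corners',np.round(C2,4),np.mean(C2,0))
H=[onz(d,*z1(*p),.14) for p in [(178,167),(278,102)]];print('handle',H,np.mean(H,0))
H=[onz(e,*z3(*p),.14) for p in [(330,284),(441,219)]];print('handle',H,np.mean(H,0))
print('knob',onz(d,*z1(452,83),.16),onz(d,*z1(436,128),.115),tri(d,z1(445,105),e,z3(127,303)))
B=[onz(d,*z2(*p),.122) for p in [(197,122),(208,203)]];print('pot',B,np.mean(B,0))
print('lid ctr',onz(d,*z2(210,175),.096),'stand',onz(d,*z2(222,222),.06))
for n,p in dict(A=[(338,65),(379,36),(410,72),(370,102)],B=[(444,158),(496,150),(511,190),(460,202)],Cc=[(260,297),(327,303),(310,350),(246,340)],D=[(56,312),(120,300),(133,345),(68,365)]).items():
    q=np.array([onz(d,*z2(*a),.05) for a in p]);v=q[1]-q[0];w=q[2]-q[3];v=v+w
    print(n,np.round(q.mean(0),4),'yaw',np.degrees(np.arctan2(v[1],v[0]))%90,[round(np.linalg.norm(q[i]-q[i-1])*1000) for i in range(4)])
print('tin',onz(d,*z2(358,203),.03),'glue',onz(d,*z2(587,377),.09),'turq',onz(d,*z2(178,470),.054))
E
python3 m.py
```

```text
corners [[ 0.4446  0.3036  0.105 ]
 [ 0.6657  0.3024  0.105 ]
 [ 0.6709 -0.0018  0.105 ]
 [ 0.4466 -0.0083  0.105 ]]
ctr [0.55696092 0.1489606  0.105     ] [np.float64(0.31185967446170154), np.float64(0.22109202948546547), np.float64(0.30422836010782545), np.float64(0.22433043007607967)]
yaw 0.6802751441015781
yawy 0.6679939644910154
side corners [[ 0.4388  0.2984  0.105 ]
 [ 0.6584  0.3012  0.105 ]
 [ 0.662  -0.0027  0.105 ]
 [ 0.4403 -0.0097  0.105 ]] [0.54985497 0.14679154 0.105     ]
handle [array([0.46757062, 0.09339617, 0.14      ]), array([0.46850386, 0.20694193, 0.14      ])] [0.46803724 0.15016905 0.14      ]
handle [array([0.46605355, 0.20248232, 0.14      ]), array([0.46721981, 0.09008295, 0.14      ])] [0.46663668 0.14628263 0.14      ]
knob [0.55772621 0.31595506 0.16      ] [0.56161149 0.30966479 0.115     ] (array([0.55814165, 0.31515454, 0.13554508]), np.float64(0.0022547577071332257))
pot [array([ 0.42910749, -0.28518161,  0.122     ]), array([ 0.49054419, -0.31405168,  0.122     ])] [ 0.45982584 -0.29961664  0.122     ]
lid ctr [ 0.45727747 -0.29852933  0.096     ] stand [ 0.47604404 -0.30918859  0.06      ]
A [ 0.433  -0.1362  0.05  ] yaw 2.423990494665148 [46, 44, 46, 43]
B [ 0.5658 -0.1334  0.05  ] yaw 61.98138764540527 [41, 42, 37, 41]
Cc [ 0.5686 -0.316   0.05  ] yaw 42.502345509870835 [33, 50, 36, 47]
D [ 0.4841 -0.4244  0.05  ] yaw 64.70452064616043 [43, 46, 37, 46]
tin [ 0.51552579 -0.21569524  0.03      ] glue [ 0.748023   -0.18649194  0.09      ] turq [ 0.609268   -0.42935452  0.054     ]
```

>>> servo_tool --pt "0 -0.4 0 0 1 0 0" --pt "0 -0.4 0 0 1 0 0" --pt "-0.8 0 0.9 0 0 0 0" --pt "-0.8 0 0.9 0 0 0 0" --pt "-0.8 0 0.9 0 0 0 0" --pt "-0.8 0 0.9 0 0 0 0" --pt "-0.8 0 0.9 0 0 0 0" --pt "-0.8 0 0.9 0 0 0 0" --force 40

```text
t: 1.05
tool_pos: [0.3893, -0.3539, 0.2608]
eef_rot: [-1.197, 1.226, -1.225]
ft_force: [0.1, -0.8, -0.6]
opening: 0.0
```

>>> servo_tool --pt "-0.9 0 0.2 0 0 0 0" --pt "-0.9 0 0.2 0 0 0 0" --pt "-0.9 0 0.2 0 0 0 0" --pt "-0.9 0 0.2 0 0 0 0" --pt "-0.9 0 0.2 0 0 0 0" --pt "-0.9 0 0.2 0 0 0 0" --pt "-0.9 0 0.2 0 0 0 0" --pt "-0.9 0 0.2 0 0 0 0"

```text
t: 1.85
tool_pos: [0.4818, 0.0181, 0.2604]
eef_rot: [-1.196, 1.223, -1.227]
ft_force: [1.3, -0.8, 0.3]
opening: 0.0001
```

```bash
python3 -c "
from h import *
st();snap('side','s1.png');snap('scene','c1.png')"
```

```text
t 1.85 pos [0.4818 0.0181 0.2604] F [ 1.3 -0.8  0.3] open 0.0001
[[-0.022  0.003  1.   ]
 [-1.     0.001 -0.022]
 [-0.001 -1.     0.003]] q [-1.300e-01  1.210e-01 -1.050e-01  1.342e+00  1.000e-03  3.034e+00]
```

>>> servo_tool --pt "0 0 0 0 -0.95 0 0" --pt "0 0 0 0 -0.95 0 0" --pt "0 0 0 0 -0.95 0 0" --pt "0 0 0 0 -0.95 0 0" --pt "0 0 0 0 -0.95 0 0" --pt "0 0 0 0 -0.95 0 0" --pt "0 0 0 0 -0.95 0 0" --pt "0 0 0 0 -0.95 0 0"

```text
t: 2.75
tool_pos: [0.4809, 0.0204, 0.2595]
eef_rot: [-1.537, 0.375, -0.376]
ft_force: [-0.5, -0.3, -0.6]
opening: 0.0003
```

>>> servo_tool --pt "0 0 0 0 -0.95 0 0" --pt "0 0 0 0 -0.95 0 0" --pt "0 0 0 0 -0.95 0 0" --pt "0 0 0 0 -0.95 0 0" --pt "0 0 0.5 0 0 0 0" --pt "0 0 0.9 0 0 0 0" --pt "0 0 0.9 0 0 0 0" --pt "0 0 0.9 0 0 0 0"

```text
t: 3.55
tool_pos: [0.4702, 0.174, 0.2586]
eef_rot: [-1.573, -0.048, 0.047]
ft_force: [0.0, 0.0, 0.7]
opening: 0.0001
```

```bash
python3 -c "
from h import *
st();d=snap('side','s1.png');snap('scene','c1.png');snap('wrist','w1.png')"
```

```text
t 3.55 pos [0.4702 0.174  0.2586] F [0.  0.  0.7] open 0.0001
[[ 0.998  0.    -0.06 ]
 [ 0.06  -0.003  0.998]
 [ 0.    -1.    -0.003]] q [ 0.196  0.162 -0.061  1.348 -0.003  1.706]
```

View pics/w1.png

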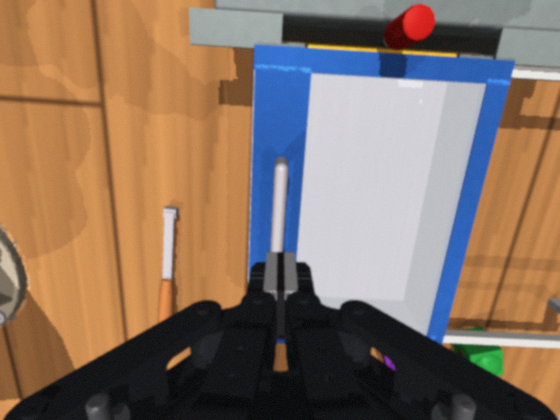

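```bash
python3 -c "
from h import *
d=snap('wrist')
print(onz(d,422,20,.16),onz(d,394,42,.115))
for u in (282,308,457,497): print(onz(d,u,48,.1))
print('hatch',onz(d,255,45,.105),onz(d,512,62,.105),'bar far',onz(d,281,160,.14))"
```

```text
[0.55999491 0.31488943 0.16      ] [0.55695601 0.30826614 0.115     ]
[0.46387237 0.29970628 0.1       ]
[0.48675259 0.30124062 0.1       ]
[0.61790873 0.31003594 0.1       ]
[0.65312853 0.31239778 0.1       ]
hatch [0.44041852 0.29974675 0.105     ] [0.66633196 0.30136994 0.105     ] bar far [0.46912032 0.20750458 0.14      ]
```

>>> servo_tool --pt "0 0 0 0 0.34 0 0" --pt "0.1 0 0.9 0 0 0 0" --pt "0.1 0 0.9 0 0 0 0" --pt "0.1 0 0.8 0 0 0 0" --pt "0 0 0.5 0 0 0 0" --pt "0 0 0 0 0 0 0" --pt "0 0 0 0 0 0 0" --pt "0 0 0 0 0 0 0"

```text
t: 4.55
tool_pos: [0.4898, 0.3189, 0.2568]
eef_rot: [-1.579, 0.005, -0.005]
ft_force: [0.2, -1.3, -0.4]
opening: 0.0
```

```bash
python3 -c "
from h import *
st();move([.495,.314,.140])"
```

```text
t 4.55 pos [0.4898 0.3189 0.2568] F [ 0.2 -1.3 -0.4] open 0.0
[[ 1.    -0.     0.006]
 [-0.006 -0.009  1.   ]
 [-0.    -1.    -0.009]] q [ 0.444  0.33   0.155  1.399 -0.008  2.021]
t 4.55 pos [0.4898 0.3189 0.2568] F [ 0.2 -1.3 -0.4] open 0.0
[[ 1.    -0.     0.006]
 [-0.006 -0.009  1.   ]
 [-0.    -1.    -0.009]] q [ 0.444  0.33   0.155  1.399 -0.008  2.021]
units [ 0.1   2.34 -0.08]
```

>>> servo_tool --pt "0 0.6 0 -0.06 0 0 0" --pt "0 0.6 -0.06 0 0 0 0" --pt "0 0.6 0 0 0 0 0" --pt "0 0.5 0 0 0 0 0" --pt "0 0.1 0 0 0 0 0" --pt "0 0 0 0 0 0 0" --pt "0 0 0 0 0 0 0" --pt "0 0 0 0 0 0 0"

```text
t: 5.35
tool_pos: [0.4946, 0.3031, 0.1394]
eef_rot: [-1.587, 0.011, -0.023]
ft_force: [0.0, -0.2, -0.0]
opening: 0.0002
```

>>> servo_tool --pt "0.1 0 0 0 0 0 0" --pt "0.1 0 0 0 0 0 0" --pt "0.1 0 0 0 0 0 0" --pt "0.1 0 0 0 0 0 0" --pt "0.1 0 0 0 0 0 0" --pt "0.1 0 0 0 0 0 0" --pt "0.1 0 0 0 0 0 0" --pt "0.1 0 0 0 0 0 0"

```text
t: 6.15
tool_pos: [0.5398, 0.3036, 0.1437]
eef_rot: [-1.584, 0.006, -0.026]
ft_force: [-3.0, 0.5, 4.2]
opening: 0.0001
```

```bash
python3 -c "
from h import *
st();move([.525,.314,.138]);snap('side','s2.png');snap('wrist','w2.png')"
```

```text
t 6.15 pos [0.5398 0.3036 0.1437] F [-3.   0.5  4.2] open 0.0001
[[ 1.     0.013  0.021]
 [-0.021 -0.013  1.   ]
 [ 0.013 -1.    -0.013]] q [ 0.391  0.425  0.017  1.156 -0.017  1.983]
t 6.15 pos [0.5398 0.3036 0.1437] F [-3.   0.5  4.2] open 0.0001
[[ 1.     0.013  0.021]
 [-0.021 -0.013  1.   ]
 [ 0.013 -1.    -0.013]] q [ 0.391  0.425  0.017  1.156 -0.017  1.983]
units [-0.3   0.11  0.2 ]
```

View pics/w2.png

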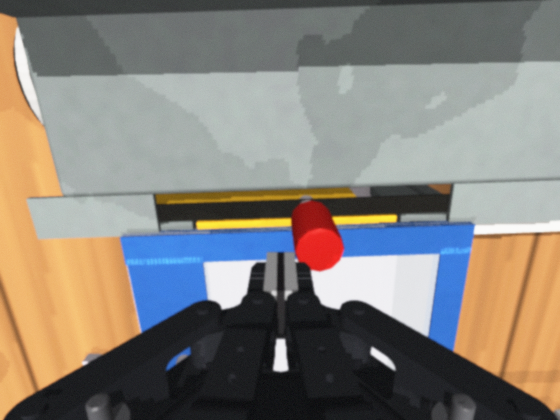

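View pics/s2.png

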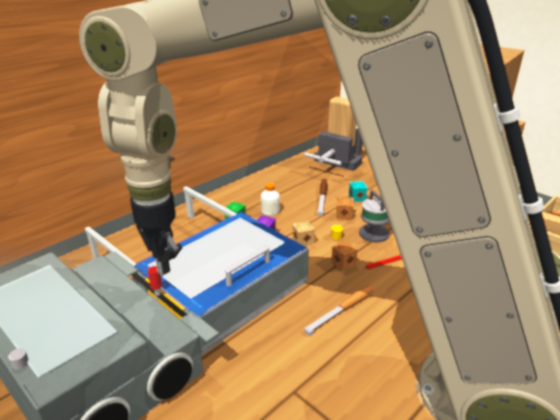

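```bash
python3 -c "
from h import *
d=snap('wrist')
print(onz(d,319,251,.16)); print(proj(d,[.5398,.3036,.1437-.019]),proj(d,[.56,.314,.16]))"
```

```text
[0.55955408 0.31570922 0.16      ]
[277.21052292 243.44145108] [319.87977604 254.24478721]
```

>>> servo_tool --pt "-0.3 0 0 0 0 0 0" --pt "0 0.1 0.3 0.09 0 0.09 0" --pt "0 0 0 0 0 0 0" --pt "0 0 0 0 0 0 0" --pt "0 0 0 0 0 0 0" --pt "0 0 0 0 0 0 0" --pt "0 0 0 0 0 0 0" --pt "0 0 0 0 0 0 0"

```text
t: 7.1
tool_pos: [0.5273, 0.3197, 0.1373]
eef_rot: [-1.571, 0.015, -0.019]
ft_force: [-0.6, 0.0, -0.0]
opening: 0.0001
```

```bash
python3 -c "
from h import *
move([.535,.315,.138])"
```

```text
t 7.1 pos [0.5273 0.3197 0.1373] F [-0.6  0.  -0. ] open 0.0001
[[ 1.     0.002  0.022]
 [-0.022 -0.     1.   ]
 [ 0.002 -1.    -0.   ]] q [ 4.160e-01  4.260e-01  2.000e-03  1.145e+00 -1.000e-03  2.008e+00]
units [ 0.16 -0.01 -0.09]
```

>>> servo_tool --pt "0.12 0 0 0 0 0 0" --pt "0.12 0 0 0 0 0 0" --pt "0.12 0 0 0 0 0 0" --pt "0.12 0 0 0 0 0 0" --pt "0.12 0 0 0 0 0 0" --pt "0.12 0 0 0 0 0 0" --pt "0.12 0 0 0 0 0 0" --pt "0.12 0 0 0 0 0 0"

```text
t: 7.9
tool_pos: [0.5679, 0.3198, 0.1369]
eef_rot: [-1.569, 0.029, 0.0]
ft_force: [-30.6, 1.7, 17.0]
opening: -0.0002
```

>>> servo_tool --pt "0.12 0 0 0 0 0 0" --pt "0.12 0 0 0 0 0 0" --pt "0.12 0 0 0 0 0 0" --pt "0.12 0 0 0 0 0 0" --pt "0.12 0 0 0 0 0 0" --pt "0.12 0 0 0 0 0 0" --pt "0.12 0 0 0 0 0 0" --pt "0.12 0 0 0 0 0 0"

```text
t: 8.7
tool_pos: [0.5656, 0.3195, 0.1384]
eef_rot: [-1.572, 0.091, 0.085]
ft_force: [-21.1, 0.9, 12.1]
opening: -0.0001
```

>>> servo_tool --pt "-0.4 0 0 0 0 0 0" --pt "-0.4 -0.2 0 0 0 0 0" --pt "0 -0.8 0 0 0 0 0" --pt "0 -0.8 -0.4 0 0 0 0" --pt "0 -0.5 -0.8 0 0 0 0" --pt "-0.2 0 -0.8 0 0 0 0" --pt "-0.2 0 0 0 0 0 0" --pt "0 0 0 0 0 0 0"

```text
t: 9.5
tool_pos: [0.5236, 0.2134, 0.2608]
eef_rot: [-1.584, 0.087, 0.079]
ft_force: [-0.6, -0.1, -0.0]
opening: -0.0001
```

```bash
python3 -c "
from h import *
st();snap('side','s3.png');snap('wrist','w3.png');move([.425,.148,.26])"
```

```text
t 9.5 pos [0.5236 0.2134 0.2608] F [-0.6 -0.1 -0. ] open -0.0001
[[ 0.994 -0.106  0.005]
 [-0.006 -0.014  1.   ]
 [-0.105 -0.994 -0.015]] q [0.239 0.383 0.234 1.528 0.011 1.814]
t 9.6 pos [0.5239 0.2142 0.2599] F [ 0.2  0.8 -0.7] open 0.0002
[[ 0.994 -0.107  0.003]
 [-0.005 -0.014  1.   ]
 [-0.107 -0.994 -0.015]] q [0.24  0.385 0.235 1.528 0.011 1.814]
units [-1.96  0.23 -1.33]
```

View pics/w3.png

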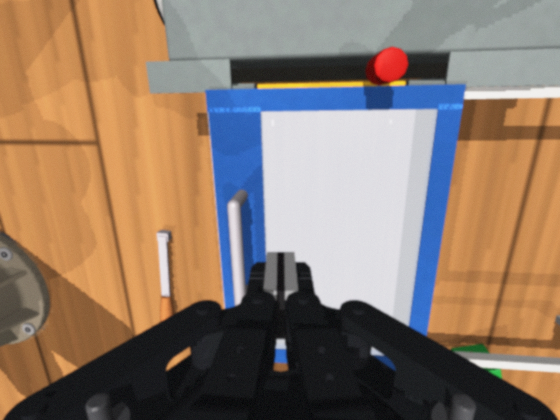

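```bash
python3 -c "
from h import *
d=snap('wrist');e=snap('side','s3.png')
print(onz(d,391,66,.16))
for u in (230,258,408,447): print(onz(d,u,84,.1))
c=cv2.imread('pics/s3.png');cv2.imwrite('pics/z.png',cv2.resize(c[240:330,110:250],None,fx=5,fy=5))
"
```

```text
[0.592644   0.31602689 0.16      ]
[0.46114843 0.30786217 0.1       ]
[0.48748249 0.3076208  0.1       ]
[0.6210475  0.30639653 0.1       ]
[0.65383407 0.30609601 0.1       ]
```

View pics/z.png

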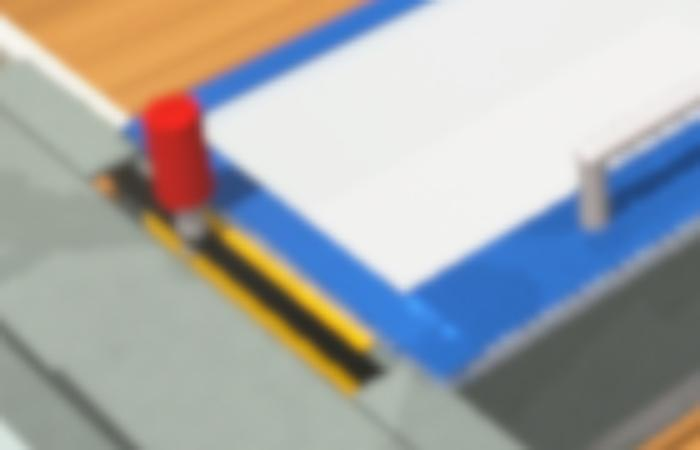

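>>> servo_tool --pt "0 0 0 0.1 0 -0.77 0" --pt "-0.6 0 -0.4 0 0 0 0" --pt "-0.6 0 -0.4 0 0 0 0" --pt "-0.5 0 -0.4 0 0 0 0" --pt "-0.3 0 -0.1 0 0 0 0" --pt "0 0 0 0 0 0 0" --pt "0 0 0 0 0 0 0" --pt "0 0 0 0 0 0 0"

```text
t: 10.5
tool_pos: [0.4227, 0.1544, 0.2504]
eef_rot: [-1.574, -0.0, 0.013]
ft_force: [-0.5, -0.9, -0.4]
opening: 0.0001
```

```bash
python3 -c "
from h import *
move([.425,.148,.139])"
```

```text
t 10.5 pos [0.4227 0.1544 0.2504] F [-0.5 -0.9 -0.4] open 0.0001
[[ 1.    -0.008 -0.009]
 [ 0.009 -0.004  1.   ]
 [-0.008 -1.    -0.004]] q [ 0.173  0.071 -0.185  1.324 -0.002  1.735]
units [ 0.06  2.23 -0.12]
```

>>> servo_tool --pt "0 0.6 -0.1 0 0 -0.05 0" --pt "0 0.6 0 0 0 0 0" --pt "0 0.6 0 0 0 0 0" --pt "0 0.45 0 0 0 0 0" --pt "0 0 0 0 0 0 0" --pt "0.1 0 0 0 0 0 0" --pt "0.15 0 0 0 0 0 0" --pt "0.15 0 0 0 0 0 0"

```text
t: 11.3
tool_pos: [0.4527, 0.1531, 0.1361]
eef_rot: [-1.573, -0.015, 0.007]
ft_force: [0.4, 0.1, 0.3]
opening: -0.0004
```

>>> servo_tool --pt "0.2 0 0 0 0 0 0" --pt "0.2 0 0 0 0 0 0" --pt "0.3 0 0 0 0 0 0" --pt "0.3 0 0 0 0 0 0" --pt "0.3 0 0 0 0 0 0" --pt "0.3 0 0 0 0 0 0" --pt "0.3 0 0 0 0 0 0" --pt "0.3 0 0 0 0 0 0"

```text
t: 12.1
tool_pos: [0.5763, 0.1548, 0.1423]
eef_rot: [-1.572, -0.023, -0.003]
ft_force: [0.5, -0.2, -0.7]
opening: -0.0002
```

```bash
python3 -c "
from h import *
st();snap('side','s4.png')"
```

```text
t 12.1 pos [0.5763 0.1548 0.1423] F [ 0.5 -0.2 -0.7] open -0.0002
[[ 1.     0.016 -0.013]
 [ 0.013 -0.001  1.   ]
 [ 0.016 -1.    -0.001]] q [ 0.129  0.375 -0.063  1.117 -0.003  1.688]
```

View pics/s4.png

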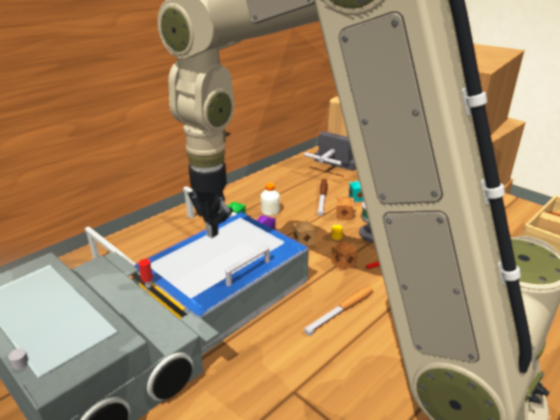

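```bash
python3 -c "
from h import *
d=snap('side')
print(proj(d,[.5763,.1548,.1423]),proj(d,[.5763,.1548,.1233]))
c=cv2.imread('pics/s4.png');cv2.imwrite('pics/z.png',cv2.resize(c[190:320,120:320],None,fx=4,fy=4))
snap('wrist','w4.png')
"
```

```text
[212.34168852 239.40201707] [212.97302377 246.42627403]
```

View pics/z.png

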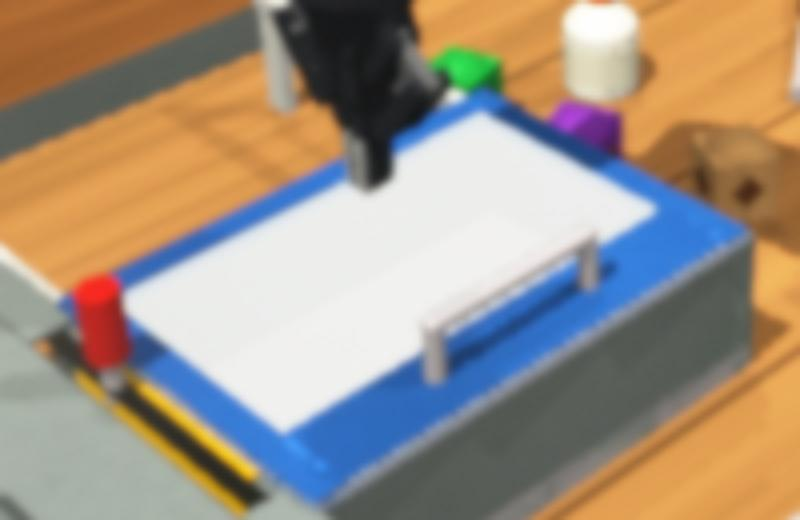

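View pics/w4.png

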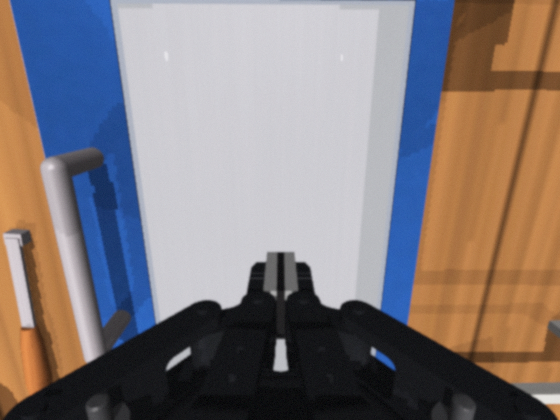

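```bash
python3 -c "
from h import *
d=snap('wrist');s,R=st();p=np.array(s['tool_pos'])
for k in (-.02,-.01,0,.01,.019):print(k,proj(d,p+R[:,1]*k),proj(d,p+R[:,1]*k+R[:,2]*.011),proj(d,p+R[:,1]*k-R[:,2]*.011))
"
```

```text
t 12.3 pos [0.5747 0.1547 0.1417] F [-0.2 -0.1 -0.4] open -0.0003
[[ 1.     0.015 -0.013]
 [ 0.013 -0.001  1.   ]
 [ 0.015 -1.    -0.001]] q [ 0.13   0.374 -0.066  1.117 -0.003  1.688]
-0.02 [276.25044054 278.16276149] [276.15193918 257.04854341] [276.34464324 298.35554111]
-0.01 [276.44668411 267.78807673] [276.35838256 247.73657264] [276.531357   287.01558782]
0 [276.62085695 258.58019097] [276.54113913 239.49303487] [276.69747949 276.92623367]
0.01 [276.77648415 250.35274593] [276.70406436 232.14402282] [276.84623899 267.89141117]
0.019 [276.90302831 243.66281545] [276.83628492 226.17999517] [276.96742596 260.5311898 ]
```

>>> servo_tool --pt "0 0.06 0 0 0 0.1 0" --pt "0 0.06 0 0 0 0 0" --pt "0 0.06 0 0 0 0 0" --pt "0 0.06 0 0 0 0 0" --pt "0 0.06 0 0 0 0 0" --pt "0 0.06 0 0 0 0 0" --pt "0 0.06 0 0 0 0 0" --pt "0 0.06 0 0 0 0 0"

```text
t: 13.1
tool_pos: [0.5722, 0.1549, 0.1163]
eef_rot: [-1.572, -0.009, 0.012]
ft_force: [0.2, -0.6, -0.3]
opening: -0.0
```

>>> servo_tool --pt "0 0.05 0 0 0 0 0" --pt "0 0.05 0 0 0 0 0" --pt "0 0.05 0 0 0 0 0" --pt "0 0.05 0 0 0 0 0" --pt "0 0 0 0 0 0 0" --pt "0 0 0 0 0 0 0" --pt "0 0 0 0 0 0 0" --pt "0 0 0 0 0 0 0"

```text
t: 13.9
tool_pos: [0.572, 0.1549, 0.105]
eef_rot: [-1.572, -0.009, 0.012]
ft_force: [0.3, -0.6, 0.3]
opening: -0.0001
```

>>> servo_tool --pt "0 0.05 0 0 0 0 0" --pt "0 0.05 0 0 0 0 0" --pt "0 0 0 0 0 0 0" --pt "0 0 0 0 0 0 0" --pt "0 0 0 0 0 0 0" --pt "0 0 0 0 0 0 0" --pt "0 0 0 0 0 0 0" --pt "0 0 0 0 0 0 0"

```text
t: 14.7
tool_pos: [0.5722, 0.1549, 0.0998]
eef_rot: [-1.572, -0.009, 0.012]
ft_force: [0.5, 0.9, -0.2]
opening: -0.0
```

```bash
python3 -c "
from h import *
st();snap('side','s5.png');snap('scene','c5.png')
c=cv2.imread('pics/s5.png');a=cv2.resize(c[190:320,120:320],None,fx=4,fy=4)
cv2.imwrite('pics/z.png',a)
"
```

```text
t 14.7 pos [0.5722 0.1549 0.0998] F [ 0.5  0.9 -0.2] open -0.0
[[ 1.    -0.002 -0.013]
 [ 0.013 -0.001  1.   ]
 [-0.002 -1.    -0.001]] q [ 1.300e-01  4.100e-01 -1.190e-01  1.044e+00 -1.000e-03  1.687e+00]
```

View pics/z.png

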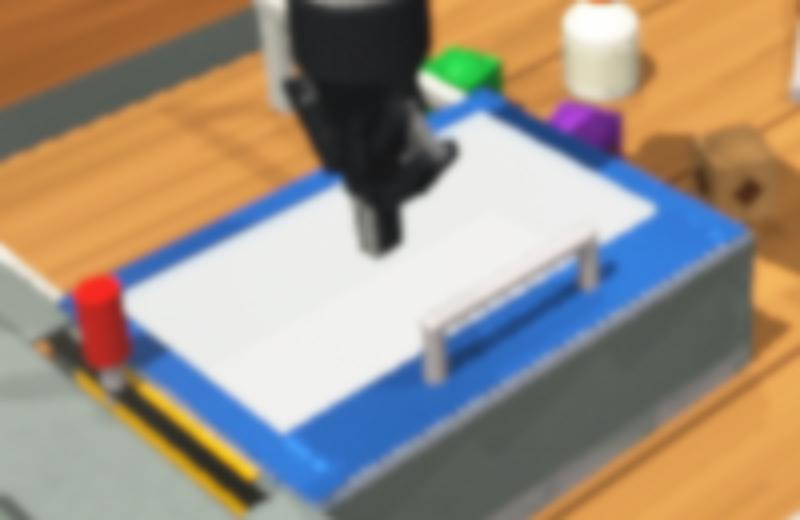

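View pics/c5.png

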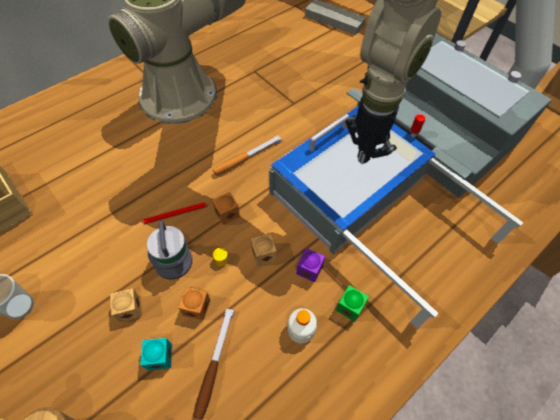

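```bash
python3 -c "
from h import *
d=snap('side');e=snap('scene')
print(proj(d,[.5722,.1549,.1]),proj(d,[.5722,.1549,.12]),proj(e,[.5722,.1549,.1]),proj(e,[.5722,.1549,.12]))
c=cv2.imread('pics/c5.png');cv2.imwrite('pics/z.png',cv2.resize(c[90:190,280:440],None,fx=5,fy=5))
"
```

```text
[214.83409766 255.64024639] [214.19294249 248.39639065] [361.38501997 163.55975968] [362.98521974 158.02916173]
```

View pics/z.png

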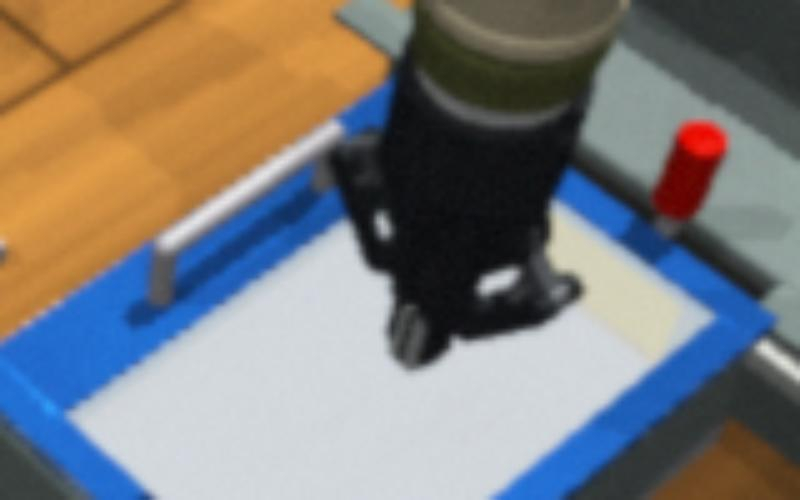

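>>> servo_tool --pt "0 0.04 0 0 0 0 0" --pt "0 0.04 0 0 0 0 0" --pt "0 0 0 0 0 0 0" --pt "0 0 0 0 0 0 0" --pt "0 0 0 0 0 0 0" --pt "0 0 0 0 0 0 0" --pt "0 0 0 0 0 0 0" --pt "0 0 0 0 0 0 0"

```text
t: 15.7
tool_pos: [0.5723, 0.1549, 0.0956]
eef_rot: [-1.572, -0.009, 0.012]
ft_force: [0.2, -0.6, -0.3]
opening: 0.0001
```

>>> servo_tool --pt "0 0.04 0 0 0 0 0" --pt "0 0.04 0 0 0 0 0" --pt "0 0.04 0 0 0 0 0" --pt "0 0.04 0 0 0 0 0" --pt "0 0 0 0 0 0 0" --pt "0 0 0 0 0 0 0" --pt "0 0 0 0 0 0 0" --pt "0 0 0 0 0 0 0"

```text
t: 16.5
tool_pos: [0.5763, 0.155, 0.0959]
eef_rot: [-1.572, -0.019, 0.002]
ft_force: [-0.6, -0.3, -0.5]
opening: 0.0001
```

```bash
python3 -c "
from h import *
st();snap('side','s6.png');e=snap('scene','c6.png');w=snap('wrist','w6.png')
c=cv2.imread('pics/s6.png');a=cv2.resize(c[190:320,120:320],None,fx=4,fy=4)
cv2.imwrite('pics/z.png',a)
"
```

```text
t 16.5 pos [0.5763 0.155  0.0959] F [-0.6 -0.3 -0.5] open 0.0001
[[ 1.     0.011 -0.013]
 [ 0.013 -0.001  1.   ]
 [ 0.011 -1.    -0.001]] q [ 0.129  0.41  -0.129  1.021 -0.002  1.687]
```

View pics/z.png

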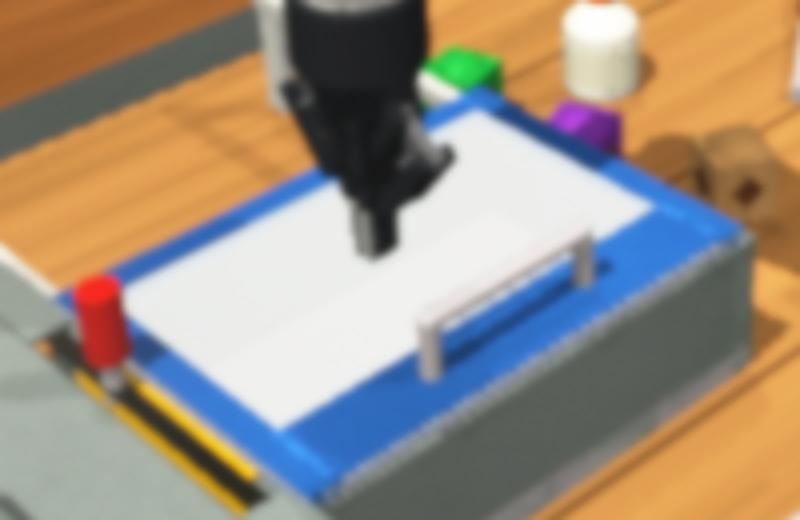

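View pics/w6.png

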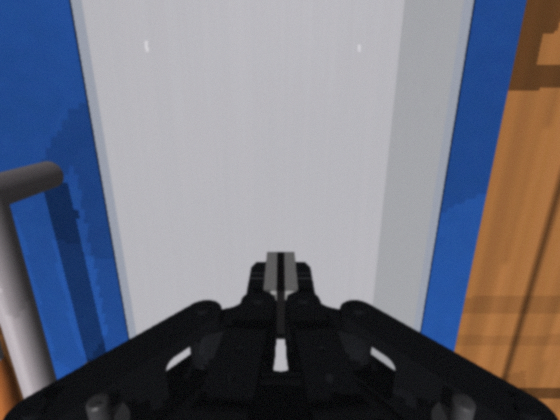

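>>> servo_tool --pt "0 -0.7 0 0 0 -0.06 0" --pt "0 -0.7 0 0 0 0 0" --pt "0 -0.2 0 0 0 0 0" --pt "-0.9 0 0 0 0 0 0" --pt "-0.9 0 0 0 0 0 0" --pt "-0.9 0 0 0 0 0 0" --pt "-0.6 0 0 0 0 0 0" --pt "0 0 0 0 0 0 0"

```text
t: 17.45
tool_pos: [0.4038, 0.1521, 0.1691]
eef_rot: [-1.573, -0.019, 0.0]
ft_force: [0.7, 0.8, -0.3]
opening: -0.0003
```

```bash
python3 -c "
from h import *
move([.42,.148,.107])"
```

```text
t 17.45 pos [0.4038 0.1521 0.1691] F [ 0.7  0.8 -0.3] open -0.0003
[[ 1.     0.012 -0.012]
 [ 0.012 -0.002  1.   ]
 [ 0.012 -1.    -0.002]] q [ 0.176  0.053 -0.406  1.1   -0.004  1.735]
units [ 0.31  1.25 -0.08]
```

>>> servo_tool --pt "0 0.5 0 0 0 0.08 0" --pt "0 0.5 0 0 0 0 0" --pt "0 0.28 0 0 0 0 0" --pt "0 0 0 0 0 0 0" --pt "0.3 0 0 0 0 0 0" --pt "0.2 0 0 0 0 0 0" --pt "0.2 0 0 0 0 0 0" --pt "0.2 0 0 0 0 0 0"

```text
t: 18.25
tool_pos: [0.4563, 0.1532, 0.1049]
eef_rot: [-1.572, -0.015, 0.004]
ft_force: [-2.4, 0.2, -0.2]
opening: -0.0001
```

>>> servo_tool --pt "0.2 0 0 0 0 0 0" --pt "0.2 0 0 0 0 0 0" --pt "0.2 0 0 0 0 0 0" --pt "0.2 0 0 0 0 0 0" --pt "0.2 0 0 0 0 0 0" --pt "0.2 0 0 0 0 0 0" --pt "0.2 0 0 0 0 0 0" --pt "0.2 0 0 0 0 0 0"

```text
t: 19.05
tool_pos: [0.5414, 0.1541, 0.1049]
eef_rot: [-1.572, -0.012, 0.008]
ft_force: [-2.7, -0.5, 0.6]
opening: -0.0003
```

```bash
python3 -c "
from h import *
st();snap('side','s7.png')"
```

```text
t 19.05 pos [0.5414 0.1541 0.1049] F [-2.7 -0.5  0.6] open -0.0003
[[ 1.     0.002 -0.013]
 [ 0.013 -0.001  1.   ]
 [ 0.002 -1.    -0.001]] q [ 1.350e-01  3.500e-01 -1.970e-01  1.023e+00 -1.000e-03  1.694e+00]
```

View pics/s7.png

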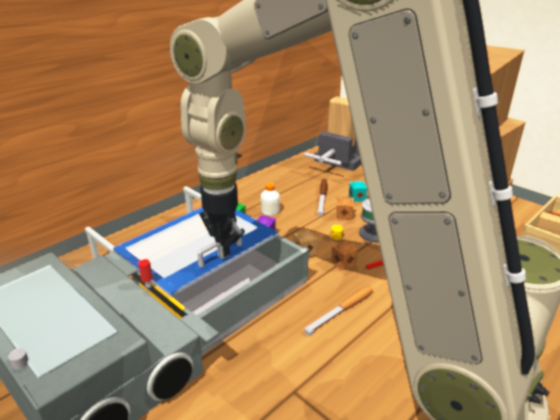

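>>> servo_tool --pt "0.3 0 0 0 0 0 0" --pt "0.3 0 0 0 0 0 0" --pt "0.3 0 0 0 0 0 0" --pt "0.3 0 0 0 0 0 0" --pt "0.3 0 0 0 0 0 0" --pt "0.3 0 0 0 0 0 0" --pt "0.3 0 0 0 0 0 0" --pt "0.3 0 0 0 0 0 0"

```text
t: 19.9
tool_pos: [0.6664, 0.1555, 0.105]
eef_rot: [-1.572, -0.01, 0.01]
ft_force: [-4.1, 0.4, 1.7]
opening: -0.0
```

>>> servo_tool --pt "0.15 0 0 0 0 0 0" --pt "0.15 0 0 0 0 0 0" --pt "0.15 0 0 0 0 0 0" --pt "0.15 0 0 0 0 0 0" --pt "0.15 0 0 0 0 0 0" --pt "0.15 0 0 0 0 0 0" --pt "0.15 0 0 0 0 0 0" --pt "0.15 0 0 0 0 0 0"

```text
t: 20.7
tool_pos: [0.6656, 0.1551, 0.1066]
eef_rot: [-1.579, 0.077, 0.107]
ft_force: [-25.0, -2.3, 15.6]
opening: 0.0001
```

>>> servo_tool --pt "-0.3 0 0 0 0 0 0" --pt "-0.3 0 0 0 0 -0.8 0" --pt "-0.2 -0.5 0 0 0 0 0" --pt "0 -0.9 0 0 0 0 0" --pt "0 -0.9 0 0 0 0 0" --pt "0 -0.9 0 0 0 0 0" --pt "-0.5 -0.5 -0.5 0 0 0 0" --pt "-0.5 0 -0.8 0 0 0 0"

```text
t: 21.5
tool_pos: [0.568, 0.0903, 0.2833]
eef_rot: [-1.586, 0.007, 0.048]
ft_force: [1.1, -1.2, 0.6]
opening: 0.0
```

```bash
python3 -c "
from h import *
st();snap('scene','c8.png');snap('wrist','w8.png')"
```

```text
t 21.5 pos [0.568  0.0903 0.2833] F [ 1.1 -1.2  0.6] open 0.0
[[ 0.999 -0.035 -0.026]
 [ 0.026 -0.016  1.   ]
 [-0.035 -0.999 -0.015]] q [ 0.026  0.34   0.232  1.499 -0.015  1.571]
```

View pics/c8.png

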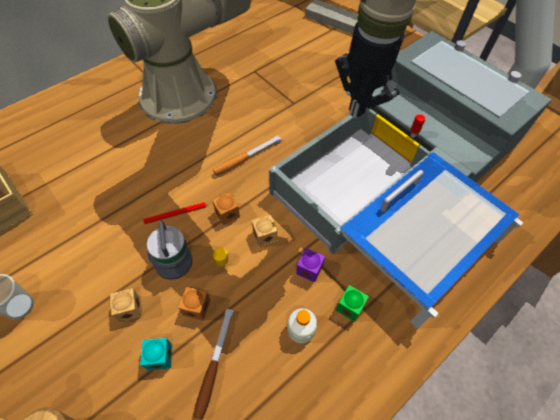

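>>> servo_tool --pt "-0.25 0 -0.95 0.1 0 -0.25 40" --pt "-0.25 0 -0.95 0 0 0 40" --pt "-0.25 0 -0.95 0 0 0 40" --pt "-0.25 0 -0.95 0 0 0 40" --pt "-0.25 0 -0.95 0 0 0 40" --pt "-0.25 0 -0.95 0 0 0 40" --pt "-0.25 0 -0.95 0 0 0 40" --pt "-0.25 0 -0.95 0 0 0 40"

```text
t: 22.4
tool_pos: [0.4818, -0.2994, 0.2837]
eef_rot: [-1.578, -0.033, 0.015]
ft_force: [1.2, -0.5, -0.2]
opening: 0.0399
```

>>> servo_tool --pt "0 0 0 0 -1 0 40" --pt "0 0 0 0 -1 0 40" --pt "0 0 0 0 -1 0 40" --pt "0 0 0 0 -1 0 40" --pt "0 0 0 0 -1 0 40" --pt "0 0 0 0 -1 0 40" --pt "0 0 0 0 -1 0 40" --pt "0 0 0 0 -0.8 0 40"

```text
t: 23.2
tool_pos: [0.4869, -0.3138, 0.2809]
eef_rot: [-1.403, -0.902, 0.889]
ft_force: [-0.5, 0.4, -0.6]
opening: 0.0397
```

```bash
python3 -c "
from h import *
st();snap('scene','c9.png');snap('wrist','w9.png')"
```

```text
t 23.2 pos [ 0.4869 -0.3138  0.2809] F [-0.5  0.4 -0.6] open 0.0397
[[ 0.41   0.019 -0.912]
 [ 0.912 -0.015  0.41 ]
 [-0.006 -1.    -0.024]] q [-7.120e-01  2.920e-01  1.610e-01  1.415e+00  1.000e-03 -2.890e-01]
```

View pics/w9.png

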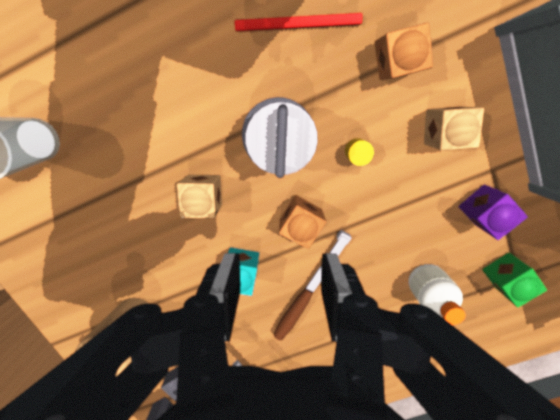

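```bash
python3 -c "
from h import *
d=snap('wrist');s,R=st()
B=[onz(d,*p,.122) for p in [(283,109),(280,172)]];m=np.mean(B,0);v=B[1]-B[0];print('bar',np.round(B,4),m,np.linalg.norm(v),np.degrees(np.arctan2(v[1],v[0])))
print('units',R.T@(m-s['tool_pos'])/.05)
print('lid',onz(d,281,137,.096))
for n,p in dict(A=(405,50),B=(459,130),C=(300,221),D=(198,200)).items(): print(n,onz(d,*p,.05))
"
```

```text
t 23.35 pos [ 0.4866 -0.3135  0.2809] F [0.1 0.7 0.1] open 0.0403
[[ 0.417  0.019 -0.909]
 [ 0.909 -0.015  0.417]
 [-0.005 -1.    -0.023]] q [-7.120e-01  2.920e-01  1.600e-01  1.415e+00  1.000e-03 -2.820e-01]
bar [[ 0.4248 -0.2831  0.122 ]
 [ 0.478  -0.3104  0.122 ]] [ 0.45142095 -0.29673714  0.122     ] 0.0597914130415951 -27.175051845173297
units [0.02898005 3.15907883 0.85269293]
lid [ 0.45020438 -0.29674366  0.096     ]
A [ 0.42645503 -0.13897931  0.05      ]
B [ 0.53380834 -0.10696526  0.05      ]
C [ 0.56216644 -0.32094194  0.05      ]
D [ 0.48305945 -0.42662316  0.05      ]
```

>>> servo_tool --pt "0 0 0.4 0.16 0.33 0 40" --pt "0 0 0.35 0 0 0 40" --pt "0 0.5 0 0 0 0 40" --pt "0 0.5 0 0 0 0 40" --pt "0 0.5 0 0 0 0 40" --pt "0 0.5 0 0 0 0 40" --pt "0 0.4 0 0 0 0 40" --pt "0 0 0 0 0 0 40"

```text
t: 24.15
tool_pos: [0.4561, -0.2999, 0.1577]
eef_rot: [-1.418, -0.832, 0.833]
ft_force: [-0.5, 0.3, 0.2]
opening: 0.04
```

```bash
python3 -c "
from h import *
move([.455,-.298,.102]);snap('scene','c10.png');snap('wrist','w10.png')
c=cv2.imread('pics/c10.png');cv2.imwrite('pics/z.png',cv2.resize(c[130:300,80:300],None,fx=3.5,fy=3.5))"
```

```text
t 24.15 pos [ 0.4561 -0.2999  0.1577] F [-0.5  0.3  0.2] open 0.04
[[ 0.482  0.005 -0.876]
 [ 0.876 -0.011  0.482]
 [-0.007 -1.    -0.01 ]] q [-0.726  0.276 -0.165  1.12  -0.005 -0.223]
units [0.03 1.11 0.05]
```

View pics/w10.png

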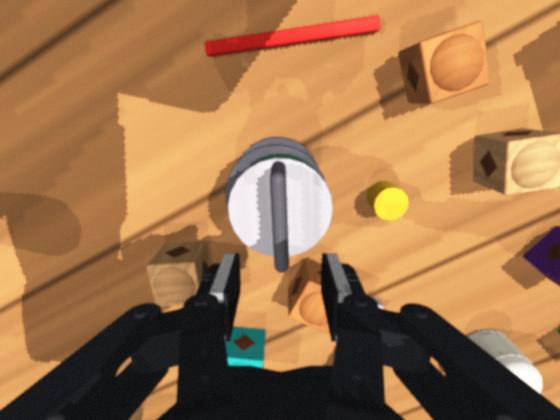

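View pics/z.png

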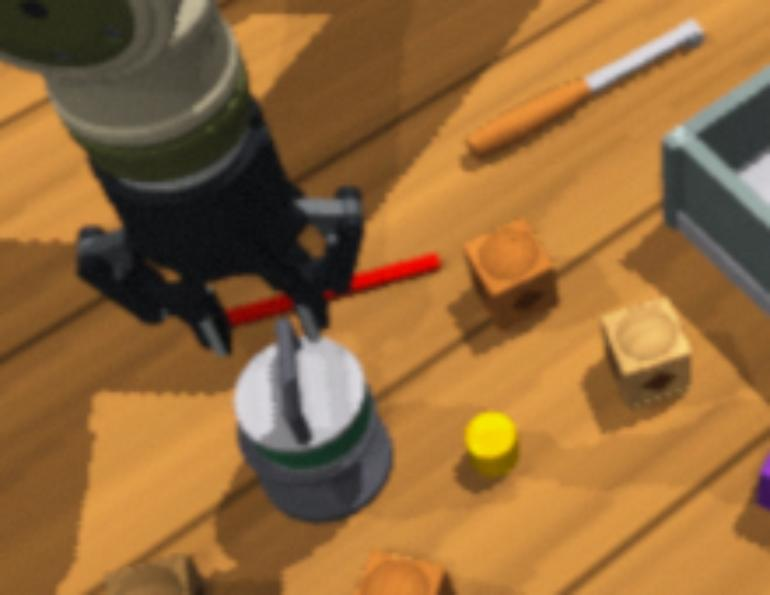

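```bash
python3 -c "
from h import *
d=snap('wrist');s,R=st();e=snap('scene')
print(proj(d,[.4561,-.2999,.122]),onz(d,279,168,.122),onz(d,281,265,.122), onz(d,280,205,.096))
print(proj(e,[.4561,-.2999,.122]))
z=lambda x,y:(80+x/3.5,130+y/3.5)
print(onz(e,*z(285,340),.122),onz(e,*z(302,432),.122),onz(e,*z(300,390),.096))
"
```

```text
t 24.3 pos [ 0.4578 -0.3015  0.1614] F [ 0.  -1.   0.8] open 0.0399
[[ 0.481  0.009 -0.877]
 [ 0.877 -0.015  0.481]
 [-0.008 -1.    -0.015]] q [-0.726  0.273 -0.159  1.122 -0.005 -0.225]
[280.56890471 226.92707304] [ 0.42197732 -0.2822643   0.122     ] [ 0.48036021 -0.31287774  0.122     ] [ 0.45037959 -0.29741371  0.096     ]
[162.46094612 237.57196333]
[ 0.43438563 -0.28890988  0.122     ] [ 0.49063953 -0.3126568   0.122     ] [ 0.45210427 -0.29683974  0.096     ]
```

>>> servo_tool --pt "0 0.2 0.08 0.1 0 0 40" --pt "0 0.25 0 0 0 0 40" --pt "0 0.25 0 0 0 0 40" --pt "0 0.25 0 0 0 0 40" --pt "0 0.2 0 0 0 0 40" --pt "0 0 0 0 0 0 40" --pt "0 0 0 0 0 0 40" --pt "0 0 0 0 0 0 40"

```text
t: 25.15
tool_pos: [0.4556, -0.3014, 0.1015]
eef_rot: [-1.415, -0.828, 0.837]
ft_force: [-0.9, -0.1, -0.2]
opening: 0.0401
```

```bash
python3 -c "
from h import *
move([.455,-.298,.102]);snap('scene','c10.png');snap('wrist','w10.png')
c=cv2.imread('pics/c10.png');cv2.imwrite('pics/z.png',cv2.resize(c[130:300,80:300],None,fx=3.5,fy=3.5))"
```

```text
t 25.15 pos [ 0.4556 -0.3014  0.1015] F [-0.9 -0.1 -0.2] open 0.0401
[[ 0.482  0.    -0.876]
 [ 0.876 -0.011  0.482]
 [-0.009 -1.    -0.005]] q [-0.727  0.319 -0.25   0.995 -0.008 -0.224]
units [ 0.05 -0.01  0.04]
```

View pics/w10.png

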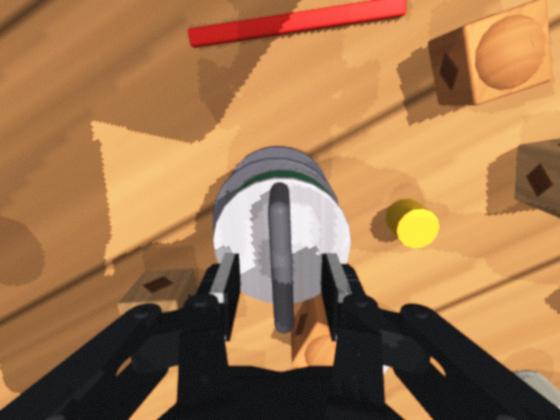

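View pics/z.png

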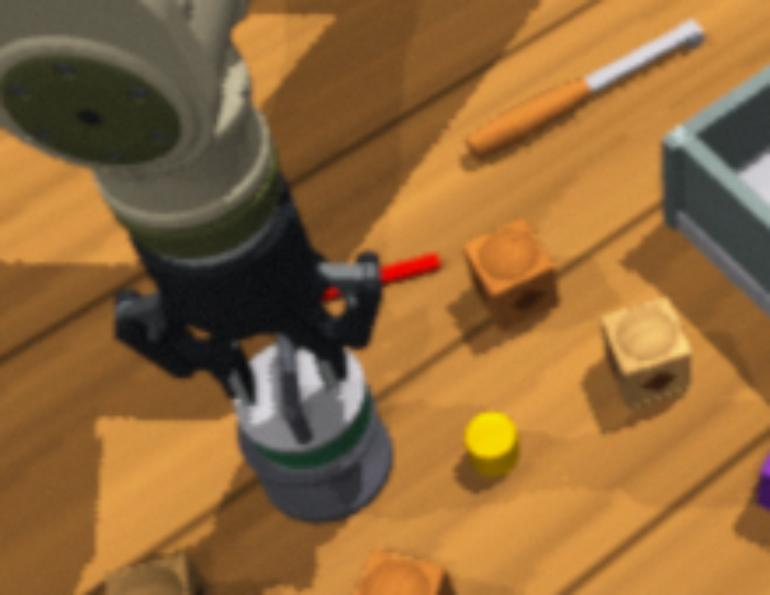

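>>> servo_tool --pt "0 0.1 0.04 0 0 0 40" --pt "0 0.1 0 0 0 0 40" --pt "0 0 0 0 0 0 0" --pt "0 0 0 0 0 0 0" --pt "0 0 0 0 0 0 0" --pt "0 0 0 0 0 0 0" --pt "0 0 0 0 0 0 0" --pt "0 0 0 0 0 0 0" --force 80

```text
t: 26.05
tool_pos: [0.4548, -0.3012, 0.0921]
eef_rot: [-1.419, -0.829, 0.836]
ft_force: [0.4, 0.9, -0.7]
opening: 0.0076
```

>>> servo_tool --pt "0 0 0 0 0 0 25" --pt "0 0 0 0 0 0 25" --pt "0 0.08 0 0 0 0 25" --pt "0 0 0 0 0 0 0" --pt "0 0 0 0 0 0 0" --pt "0 0 0 0 0 0 0" --pt "0 0 0 0 0 0 0" --pt "0 0 0 0 0 0 0" --force 80

```text
t: 26.85
tool_pos: [0.4551, -0.3014, 0.0883]
eef_rot: [-1.419, -0.83, 0.836]
ft_force: [0.4, 0.3, -0.3]
opening: 0.0074
```

```bash
python3 -c "
from h import *
st();snap('scene','c10.png');snap('wrist','w10.png')
c=cv2.imread('pics/c10.png');cv2.imwrite('pics/z.png',cv2.resize(c[190:280,110:230],None,fx=6,fy=6))"
```

```text
t 26.85 pos [ 0.4551 -0.3014  0.0883] F [ 0.4  0.3 -0.3] open 0.0074
[[ 0.482  0.003 -0.876]
 [ 0.876 -0.013  0.482]
 [-0.01  -1.    -0.009]] q [-0.728  0.326 -0.275  0.958 -0.008 -0.225]
```

View pics/z.png

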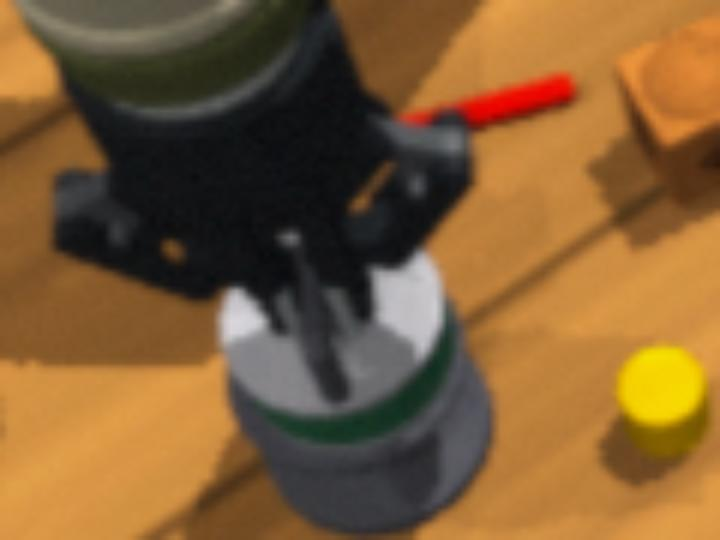

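View pics/w10.png

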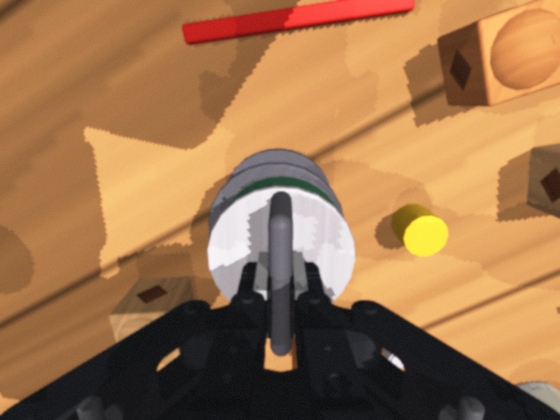

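>>> servo_tool --pt "0 -0.3 0 0 0 0 0" --pt "0 -0.4 0 0 0 0 0" --pt "0 -0.4 0 0 0 0 0" --pt "0 -0.4 0 0 0 0 0" --pt "0 -0.3 0 0 0 0 0" --pt "0 -0.1 0 0 0 0 0" --pt "0 0 0 0 0 0 0" --pt "0 0 0 0 0 0 0" --force 100

```text
t: 27.75
tool_pos: [0.4496, -0.2964, 0.1785]
eef_rot: [-1.402, -0.822, 0.839]
ft_force: [0.6, 0.4, -4.8]
opening: 0.0072
```

```bash
python3 -c "
from h import *
st();snap('scene','c11.png');snap('wrist','w11.png')"
```

```text
t 27.75 pos [ 0.4496 -0.2964  0.1785] F [ 0.6  0.4 -4.8] open 0.0072
[[ 0.482 -0.011 -0.876]
 [ 0.876 -0.002  0.482]
 [-0.007 -1.     0.008]] q [-0.727  0.266 -0.126  1.186 -0.009 -0.224]
```

View pics/c11.png

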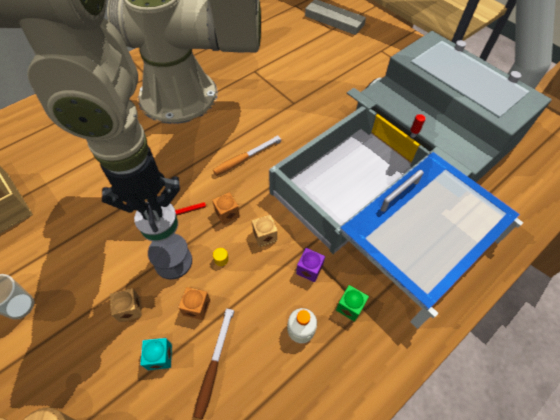

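>>> servo_tool --pt "0.5 0 0.2 0 0 0 0" --pt "0.85 0 0.3 0 0 0 0" --pt "0.85 0 0.3 0 0 0 0" --pt "0.85 0 0.3 0 0 0 0" --pt "0.85 0 0.3 0 0 0 0" --pt "0.85 0 0.3 0 0 0 0" --pt "0.85 0 0.3 0 0 0 0" --pt "0.85 0 0.3 0 0 0 0"

```text
t: 28.65
tool_pos: [0.5045, 0.0472, 0.1699]
eef_rot: [-1.402, -0.807, 0.833]
ft_force: [1.4, -1.0, -4.0]
opening: 0.007
```

```bash
python3 -c "
from h import *
move([.545,.235,.175])"
```

```text
t 28.65 pos [0.5045 0.0472 0.1699] F [ 1.4 -1.  -4. ] open 0.007
[[ 0.494 -0.018 -0.869]
 [ 0.869 -0.001  0.494]
 [-0.01  -1.     0.015]] q [-0.064  0.219 -0.208  1.161 -0.002  0.453]
units [ 3.67 -0.12  1.15]
```

>>> servo_tool --pt "0.7 0 0.25 -0.1 0 0 0" --pt "0.8 0 0.25 0 0 0 0" --pt "0.8 0 0.25 0 0 0 0" --pt "0.7 0 0.2 0 0 0 0" --pt "0.4 0 0.15 0 0 0 0" --pt "0.2 0 0.05 0 0 0 0" --pt "0 0 0 0 0 0 0" --pt "0 0 0 0 0 0 0"

```text
t: 29.45
tool_pos: [0.54, 0.2451, 0.1607]
eef_rot: [-1.409, -0.813, 0.843]
ft_force: [-0.5, -0.7, -4.2]
opening: 0.0072
```

```bash
python3 -c "
from h import *
move([.545,.235,.055]);snap('wrist','w12.png');snap('side','s12.png')"
```

```text
t 29.45 pos [0.54   0.2451 0.1607] F [-0.5 -0.7 -4.2] open 0.0072
[[ 0.486 -0.015 -0.874]
 [ 0.874 -0.01   0.486]
 [-0.016 -1.     0.008]] q [ 0.294  0.386  0.     1.202 -0.006  0.801]
units [-0.09  2.11 -0.2 ]
```

View pics/w12.png

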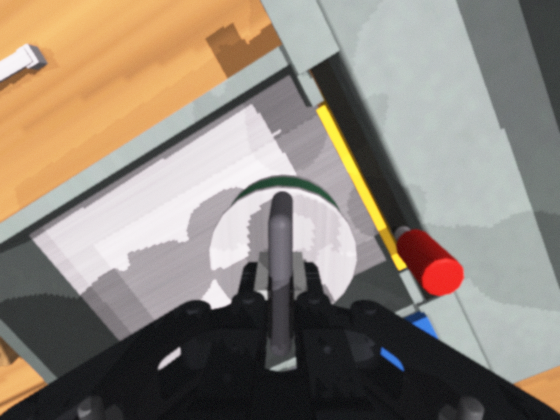

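View pics/s12.png

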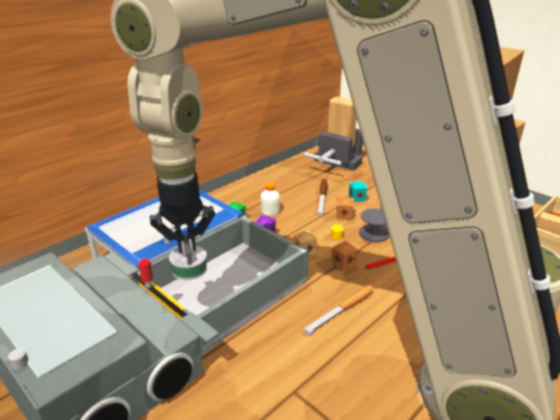

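>>> servo_tool --pt "-0.45 0 0 0 0 0 0" --pt "0 0 0 -0.05 0 -0.05 0" --pt "0 0.4 0 0 0 0 0" --pt "0 0.5 0 0 0 0 0" --pt "0 0.5 0 0 0 0 0" --pt "0 0.3 0 0 0 0 0" --pt "0 0.2 0 0 0 0 0" --pt "0 0 0 0 0 0 0"

```text
t: 30.35
tool_pos: [0.5315, 0.215, 0.0672]
eef_rot: [-1.42, -0.817, 0.817]
ft_force: [-0.9, 0.3, -3.8]
opening: 0.007
```

```bash
python3 -c "
from h import *
move([.53,.225,.048]);snap('wrist','w13.png');snap('side','s13.png')
c=cv2.imread('pics/s13.png');cv2.imwrite('pics/z.png',cv2.resize(c[190:320,120:320],None,fx=4,fy=4))"
```

```text
t 30.35 pos [0.5315 0.215  0.0672] F [-0.9  0.3 -3.8] open 0.007
[[ 0.499  0.003 -0.866]
 [ 0.866 -0.006  0.499]
 [-0.004 -1.    -0.006]] q [ 0.248  0.4   -0.221  0.947 -0.007  0.771]
units [0.16 0.38 0.13]
```

View pics/z.png

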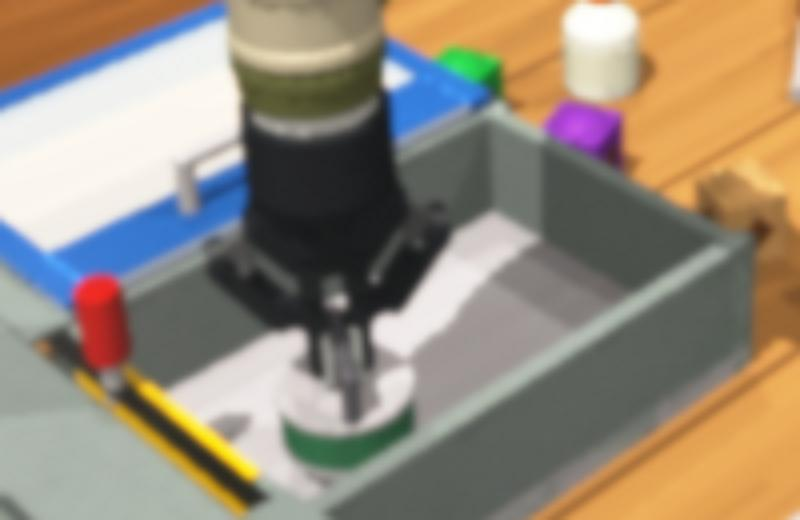

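>>> servo_tool --pt "0.16 0.1 0.1 0 0 0 0" --pt "0 0.1 0 0 0 0 0" --pt "0 0.08 0 0 0 0 0" --pt "0 0.06 0 0 0 0 0" --pt "0 0.04 0 0 0 0 0" --pt "0 0 0 0 0 0 0" --pt "0 0 0 0 0 0 0" --pt "0 0 0 0 0 0 0"

```text
t: 31.25
tool_pos: [0.5351, 0.2269, 0.0515]
eef_rot: [-1.421, -0.825, 0.811]
ft_force: [-0.5, 0.4, -4.0]
opening: 0.0072
```

>>> servo_tool --pt "0 0.04 0 0 0 0 0" --pt "0 0.04 0 0 0 0 0" --pt "0 0.02 0 0 0 0 0" --pt "0 0 0 0 0 0 0" --pt "0 0 0 0 0 0 0" --pt "0 0 0 0 0 0 0" --pt "0 0 0 0 0 0 0" --pt "0 0 0 0 0 0 0"

```text
t: 32.05
tool_pos: [0.5365, 0.2276, 0.0484]
eef_rot: [-1.421, -0.828, 0.808]
ft_force: [-0.8, 0.0, -1.1]
opening: 0.0072
```

Contact at the expected height (0.048). Release with a small opening and rise.

>>> servo_tool --pt "0 0.02 0 0 0 0 0" --pt "0 0 0 0 0 0 30" --pt "0 0 0 0 0 0 30" --pt "0 0 0 0 0 0 30" --pt "0 -0.3 0 0 0 0 30" --pt "0 -0.6 0 0 0 0 30" --pt "0 -0.9 0 0 0 0 30" --pt "0 -0.9 0 0 0 0 60"

```text
t: 32.85
tool_pos: [0.531, 0.2262, 0.1799]
eef_rot: [-1.42, -0.818, 0.817]
ft_force: [0.6, 0.1, -0.2]
opening: 0.0433
```

>>> servo_tool --pt "0 -0.9 0 0 0 0 70" --pt "-0.9 -0.4 0.2 0 0 0 70" --pt "-0.9 0 0.2 0 0 0 70" --pt "-0.9 0 0.2 0 0 0 70" --pt "-0.9 0 0.2 0 0 0 70" --pt "-0.9 0 0.2 0 0 0 70" --pt "0 0 0 0 0 0 70" --pt "0 0 0 0 0 0 70"

```text
t: 33.65
tool_pos: [0.3779, 0.0531, 0.2539]
eef_rot: [-1.431, -0.836, 0.801]
ft_force: [0.6, 1.5, -0.2]
opening: 0.0703
```

```bash
python3 -c "
from h import *
st();snap('wrist','w14.png');snap('scene','c14.png')"
```

```text
t 33.65 pos [0.3779 0.0531 0.2539] F [ 0.6  1.5 -0.2] open 0.0703
[[ 0.499  0.028 -0.866]
 [ 0.867 -0.005  0.499]
 [ 0.009 -1.    -0.027]] q [-0.069 -0.097 -0.341  1.298 -0.003  0.453]
```

View pics/c14.png

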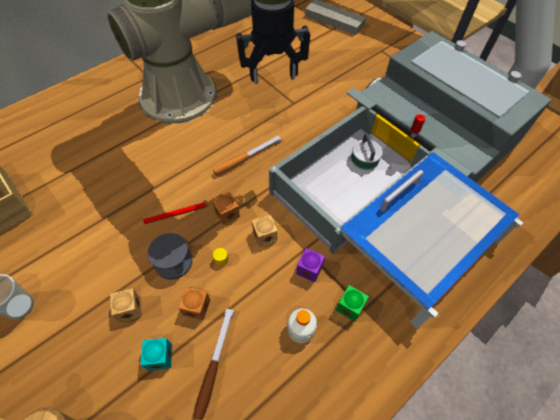

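View pics/w14.png

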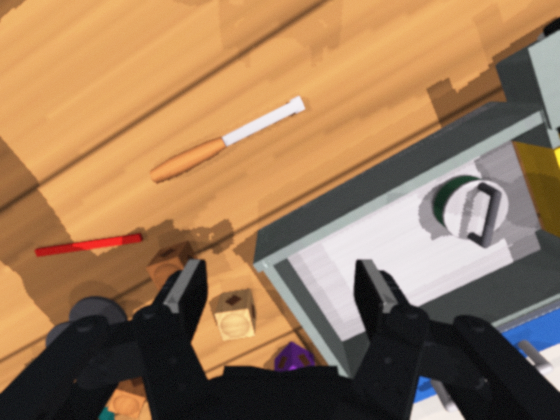

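```bash
python3 -c "
import cv2
c=cv2.imread('pics/c14.png');cv2.imwrite('pics/z.png',cv2.resize(c[185:265,190:300],None,fx=7,fy=7,interpolation=cv2.INTER_CUBIC))
cv2.imwrite('pics/zb.png',cv2.resize(c[280:325,90:220],None,fx=6,fy=6,interpolation=cv2.INTER_CUBIC))"
```

```text
(no output)
```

View pics/z.png

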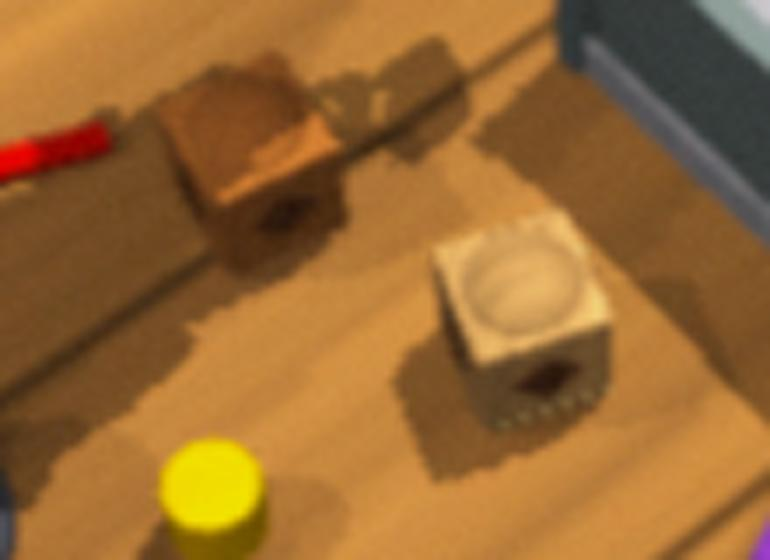

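View pics/zb.png

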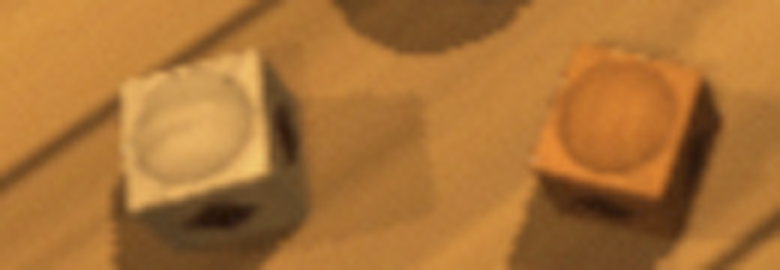

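```bash
cat > caps.py <<'E'
from h import *
e=snap('scene')
za=lambda x,y:(190+x/7,185+y/7); zb=lambda x,y:(90+x/6,280+y/6)
# corners: order around
for n,f,p in [('A',za,[(160,105),(268,52),(340,145),(222,200)]),('B',za,[(433,250),(560,212),(608,318),(478,362)]),('C',zb,[(575,45),(708,80),(682,198),(533,165)]),('D',zb,[(120,88),(255,50),(272,172),(130,212)])]:
    q=np.array([onz(e,*f(*a),.05) for a in p]);v=(q[1]-q[0])+(q[2]-q[3]);w=(q[3]-q[0])+(q[2]-q[1])
    a1=np.degrees(np.arctan2(v[1],v[0]))%90;a2=np.degrees(np.arctan2(w[1],w[0]))%90
    print(n,np.round(q.mean(0),4),'yaw',round(a1,1),round(a2,1),[round(np.linalg.norm(q[i]-q[i-1])*1000) for i in range(4)])
E
python3 caps.py; python3 -c "
from h import *
d=snap('wrist');print(onz(d,238,325,.058))"
```

```text
A [ 0.4274 -0.1342  0.05  ] yaw 80.5 83.3 [43, 40, 45, 43]
B [ 0.5321 -0.1042  0.05  ] yaw 70.0 70.8 [43, 43, 42, 44]
C [ 0.5739 -0.3193  0.05  ] yaw 35.9 40.3 [42, 48, 40, 51]
D [ 0.4845 -0.4288  0.05  ] yaw 66.8 67.0 [44, 44, 44, 45]
[ 0.53035213 -0.0941346   0.058     ]
```

>>> servo_tool --pt "0 0 0 0.19 -0.6 0.06 70" --pt "0 0 0 0 -0.65 0 70" --pt "-0.1 0 -0.85 0 0 0 70" --pt "-0.1 0 -0.85 0 0 0 70" --pt "-0.1 0 -0.85 0 0 0 70" --pt "-0.1 0 -0.85 0 0 0 70" --pt "-0.1 0 -0.85 0 0 0 70" --pt "0 0 0 0 0 0 70"

```text
t: 34.65
tool_pos: [0.5845, -0.0335, 0.2466]
eef_rot: [-1.338, -0.966, 0.974]
ft_force: [-0.4, -0.1, -0.9]
opening: 0.0701
```

```bash
python3 -c "
from h import *
move([.532,-.1035,.12]);snap('wrist','w15.png')"
```

```text
t 34.65 pos [ 0.5845 -0.0335  0.2466] F [-0.4 -0.1 -0.9] open 0.0701
[[ 0.314 -0.007 -0.949]
 [ 0.949  0.002  0.314]
 [-0.    -1.     0.007]] q [-0.195  0.335  0.138  1.38   0.     0.125]
units [-1.66  2.54  0.54]
```

View pics/w15.png

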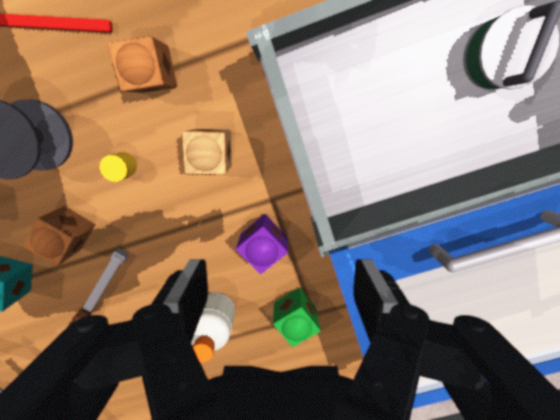

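```bash
python3 -c "
from h import *
d=snap('wrist')
q=np.array([onz(d,*p,.05) for p in [(183,130),(229,131),(227,176),(182,172)]]);print(q,q.mean(0));v=q[1]-q[0]+q[2]-q[3];print(np.degrees(np.arctan2(v[1],v[0])))
print(onz(d,207,152,.056))
s,R=st();m=q.mean(0);print(R.T@(m-s['tool_pos'])/.05)"
```

```text
[[ 0.4999741  -0.11435701  0.05      ]
 [ 0.51637032 -0.06798514  0.05      ]
 [ 0.56150668 -0.08769043  0.05      ]
 [ 0.54159326 -0.13360119  0.05      ]] [ 0.52986109 -0.10090844  0.05      ]
68.52228216580829
[ 0.52942221 -0.09726915  0.056     ]
t 34.75 pos [ 0.5805 -0.0316  0.2479] F [-0.4 -0.1 -0.5] open 0.0698
[[ 0.313 -0.009 -0.95 ]
 [ 0.95   0.003  0.313]
 [-0.    -1.     0.009]] q [-1.930e-01  3.290e-01  1.310e-01  1.383e+00  1.000e-03  1.250e-01]
[-1.63312854  3.96213698  0.49109332]
```

>>> servo_tool --pt "-0.8 0 0.25 0 0 0 70" --pt "-0.8 0 0.25 0 0.3 0 70" --pt "0 0.7 0 0 0 0 70" --pt "0 0.8 0 0 0 0 70" --pt "0 0.8 0 0 0 0 70" --pt "0 0.7 0 0 0 0 70" --pt "0 0.3 0 0 0 0 70" --pt "0 0 0 0 0 0 70"

```text
t: 35.55
tool_pos: [0.5244, -0.0913, 0.082]
eef_rot: [-1.349, -0.946, 0.951]
ft_force: [-0.1, -0.2, 0.6]
opening: 0.0701
```

```bash
python3 -c "
from h import *
move([.530,-.102,.005]);snap('wrist','w16.png');snap('scene','c16.png')"
```

```text
t 35.55 pos [ 0.5244 -0.0913  0.082 ] F [-0.1 -0.2  0.6] open 0.0701
[[ 0.341 -0.005 -0.94 ]
 [ 0.94   0.002  0.341]
 [ 0.    -1.     0.005]] q [-0.323  0.32  -0.301  0.955  0.     0.025]
units [-0.16  1.54 -0.19]
```

View pics/w16.png

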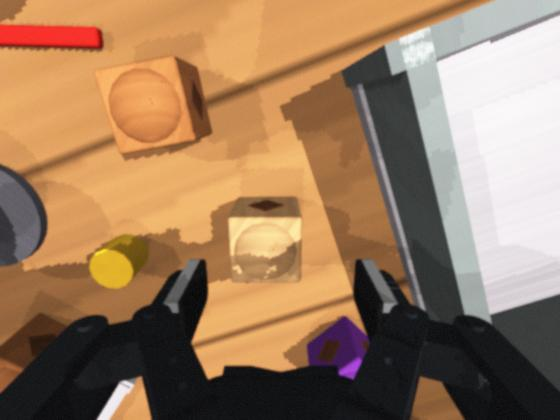

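>>> servo_tool --pt "-0.16 0.2 -0.15 0 0 0 70" --pt "0 0.3 0 0 0 0 70" --pt "0 0.3 0 0 0 0 70" --pt "0 0.3 0 0 0 0 70" --pt "0 0.2 0 0 0 0 70" --pt "0 0.1 0 0 0 0 70" --pt "0 0 0 0 0 0 70" --pt "0 0 0 0 0 0 70"

```text
t: 36.45
tool_pos: [0.5411, -0.1076, 0.0204]
eef_rot: [-1.37, -0.961, 0.943]
ft_force: [1.0, 0.1, -0.1]
opening: 0.0701
```

```bash
python3 -c "
from h import *
move([.530,-.102,.005]);snap('wrist','w16.png');snap('side','s16.png')
c=cv2.imread('pics/s16.png');cv2.imwrite('pics/z.png',cv2.resize(c[170:290,230:400],None,fx=4,fy=4))"
```

```text
t 36.45 pos [ 0.5411 -0.1076  0.0204] F [ 1.   0.1 -0.1] open 0.0701
[[ 0.34   0.018 -0.94 ]
 [ 0.94  -0.007  0.34 ]
 [-0.001 -1.    -0.019]] q [-0.342  0.398 -0.358  0.795 -0.001  0.005]
units [0.03 0.3  0.25]
```

View pics/w16.png

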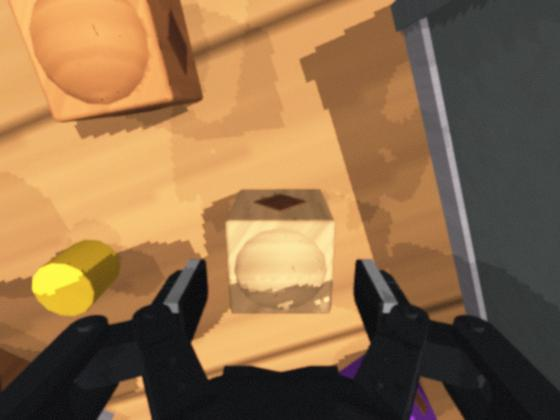

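View pics/z.png

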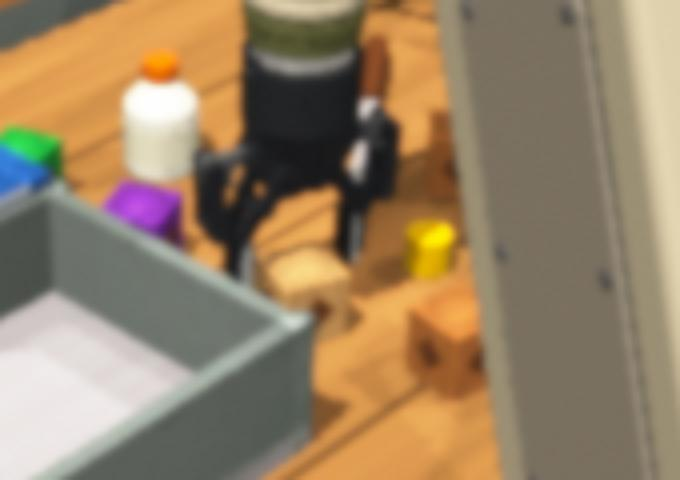

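>>> servo_tool --pt "0 0 0.2 0.13 0 0 70" --pt "0 0.15 0 0 0 0 70" --pt "0 0.15 0 0 0 0 70" --pt "0 0.08 0 0 0 0 70" --pt "0 0 0 0 0 0 70" --pt "0 0 0 0 0 0 70" --pt "0 0 0 0 0 0 70" --pt "0 0 0 0 0 0 70"

```text
t: 37.35
tool_pos: [0.5313, -0.1038, 0.0004]
eef_rot: [-1.355, -0.951, 0.95]
ft_force: [-0.9, -1.4, 0.2]
opening: 0.07
```

```bash
python3 -c "
from h import *
move([.530,-.102,.005]);snap('wrist','w16.png');snap('side','s16.png')
c=cv2.imread('pics/s16.png');cv2.imwrite('pics/z.png',cv2.resize(c[170:290,230:400],None,fx=4,fy=4))"
```

```text
t 37.35 pos [ 5.313e-01 -1.038e-01  4.000e-04] F [-0.9 -1.4  0.2] open 0.07
[[ 0.34   0.001 -0.941]
 [ 0.941 -0.001  0.34 ]
 [-0.    -1.    -0.001]] q [-0.341  0.419 -0.385  0.766 -0.     0.005]
units [ 0.03 -0.09  0.04]
```

View pics/w16.png

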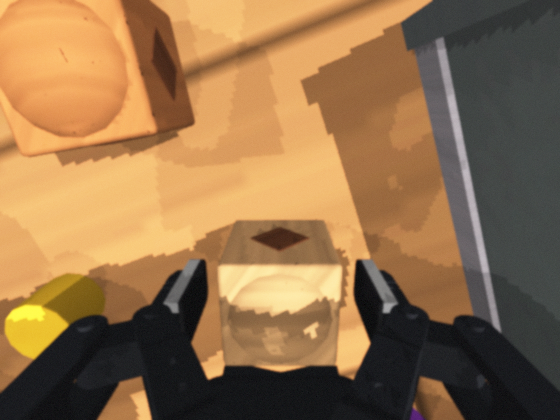

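View pics/z.png

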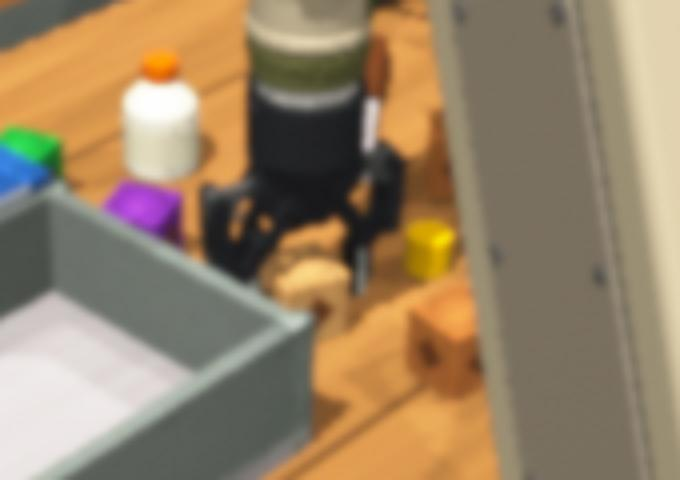

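>>> servo_tool --pt "0 0 0 0 0 0 30" --pt "0 0 0 0 0 0 30" --pt "0 0 0 0 0 0 30" --pt "0 0 0 0 0 0 30" --pt "0 0 0 0 0 0 30" --pt "0 -0.2 0 0 0 0 30" --pt "0 -0.4 0 0 0 0 30" --pt "0 -0.5 0 0 0 0 30" --force 60

```text
t: 38.25
tool_pos: [0.528, -0.1027, 0.0546]
eef_rot: [-1.348, -0.946, 0.953]
ft_force: [1.2, -0.1, -1.1]
opening: 0.0454
```

```bash
python3 -c "
from h import *
st();snap('wrist','w17.png');snap('side','s17.png')
c=cv2.imread('pics/s17.png');cv2.imwrite('pics/z.png',cv2.resize(c[170:290,230:400],None,fx=4,fy=4))"
```

```text
t 38.25 pos [ 0.528  -0.1027  0.0546] F [ 1.2 -0.1 -1.1] open 0.0454
[[ 0.34  -0.007 -0.941]
 [ 0.941  0.002  0.34 ]
 [-0.001 -1.     0.007]] q [-0.341  0.358 -0.322  0.898 -0.001  0.005]
```

View pics/z.png

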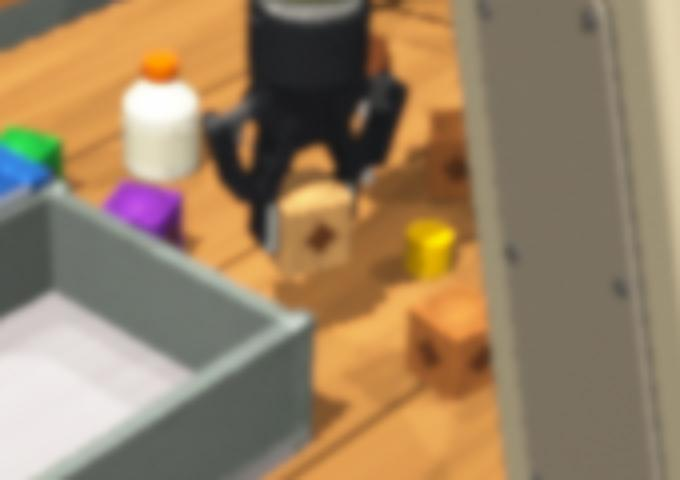

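>>> servo_tool --pt "0 -0.8 0 0 0 0 30" --pt "0 -0.8 0 0 0 0 30" --pt "0 -0.4 0 0 -0.9 0 30" --pt "0 0 0 0 -0.9 0 30" --pt "0 0 0 0 -0.8 0 30" --pt "0.8 0 -0.4 0 0 0 30" --pt "0.8 0 -0.4 0 0 0 30" --pt "0.8 0 -0.4 0 0 0 30"

```text
t: 39.15
tool_pos: [0.5874, 0.0155, 0.1626]
eef_rot: [-1.203, -1.225, 1.226]
ft_force: [0.3, -0.4, -1.3]
opening: 0.0453
```

```bash
python3 -c "
from h import *
move([.598,.05,.022])"
```

```text
t 39.15 pos [0.5874 0.0155 0.1626] F [ 0.3 -0.4 -1.3] open 0.0453
[[-0.021  0.002 -1.   ]
 [ 1.    -0.003 -0.021]
 [-0.003 -1.    -0.002]] q [-0.109  0.358 -0.036  1.174 -0.003 -0.13 ]
units [ 0.69  2.81 -0.22]
```

>>> servo_tool --pt "0.4 0 -0.12 0 0 0 30" --pt "0.3 0 -0.12 0 0 0 30" --pt "0 0.5 0 0 0 0 30" --pt "0 0.6 0 0 0 0 30" --pt "0 0.6 0 0 0 0 30" --pt "0 0.5 0 0 0 0 30" --pt "0 0.3 0 0 0 0 30" --pt "0 0 0 0 0 0 30"

```text
t: 39.95
tool_pos: [0.6007, 0.0598, 0.0313]
eef_rot: [-1.197, -1.233, 1.232]
ft_force: [-0.2, -0.0, -0.8]
opening: 0.0451
```

```bash
python3 -c "
from h import *
move([.598,.05,.0205]);snap('wrist','w18.png')"
```

```text
t 39.95 pos [0.6007 0.0598 0.0313] F [-0.2 -0.  -0.8] open 0.0451
[[-0.031  0.003 -1.   ]
 [ 1.    -0.001 -0.031]
 [-0.002 -1.    -0.003]] q [-0.033  0.485 -0.185  0.899 -0.001 -0.064]
units [-0.19  0.22  0.06]
```

View pics/w18.png

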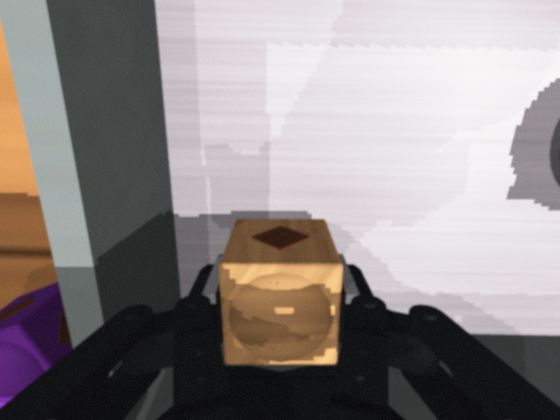

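>>> servo_tool --pt "-0.19 0 0 0 -0.2 0 30" --pt "0 0.12 0 0 0 0 30" --pt "0 0.06 0 0 0 0 30" --pt "0 0.04 0 0 0 0 30" --pt "0 0.02 0 0 0 0 30" --pt "0 0 0 0 0 0 30" --pt "0 0 0 0 0 0 30" --pt "0 0 0 0 0 0 30"

```text
t: 40.8
tool_pos: [0.6039, 0.0596, 0.0271]
eef_rot: [-1.174, -1.273, 1.241]
ft_force: [-0.1, 2.7, -1.0]
opening: 0.0451
```

>>> servo_tool --pt "0.12 0 0 0 0.5 0 30" --pt "0 0 0.08 0 0 0 30" --pt "0 0 0 0 0 0 30" --pt "0 0 0 0 0 0 30" --pt "0 0 0 0 0 0 30" --pt "0 0 0 0 0 0 30" --pt "0 0 0 0 0 0 30" --pt "0 0 0 0 0 0 30"

```text
t: 41.6
tool_pos: [0.5999, 0.0621, 0.0271]
eef_rot: [-1.211, -1.22, 1.192]
ft_force: [0.2, -0.4, -0.8]
opening: 0.0454
```

```bash
python3 -c "
from h import *
move([.598,.064,.0205])"
```

```text
t 41.6 pos [0.5999 0.0621 0.0271] F [ 0.2 -0.4 -0.8] open 0.0454
[[ 0.005  0.011 -1.   ]
 [ 1.     0.012  0.005]
 [ 0.012 -1.    -0.011]] q [-0.036  0.481 -0.203  0.876  0.012 -0.031]
units [0.04 0.13 0.04]
```

>>> servo_tool --pt "0.06 0 0 0.08 0 0.08 30" --pt "0 0.06 0 0 0 0 30" --pt "0 0.04 0 0 0 0 30" --pt "0 0.04 0 0 0 0 30" --pt "0 0 0 0 0 0 30" --pt "0 0 0 0 0 0 30" --pt "0 0 0 0 0 0 30" --pt "0 0 0 0 0 0 30"

```text
t: 42.4
tool_pos: [0.6005, 0.0657, 0.021]
eef_rot: [-1.212, -1.207, 1.207]
ft_force: [-0.8, 0.6, 1.9]
opening: 0.0454
```

```bash
python3 -c "
from h import *
move([.598,.064,.0205]);snap('side','s19.png')
c=cv2.imread('pics/s19.png');cv2.imwrite('pics/z.png',cv2.resize(c[190:320,150:350],None,fx=4,fy=4))"
```

```text
t 42.4 pos [0.6005 0.0657 0.021 ] F [-0.8  0.6  1.9] open 0.0454
[[ 0.004  0.001 -1.   ]
 [ 1.    -0.001  0.004]
 [-0.001 -1.    -0.001]] q [-0.023  0.497 -0.193  0.88  -0.001 -0.02 ]
units [-0.03  0.01  0.05]
```

View pics/z.png

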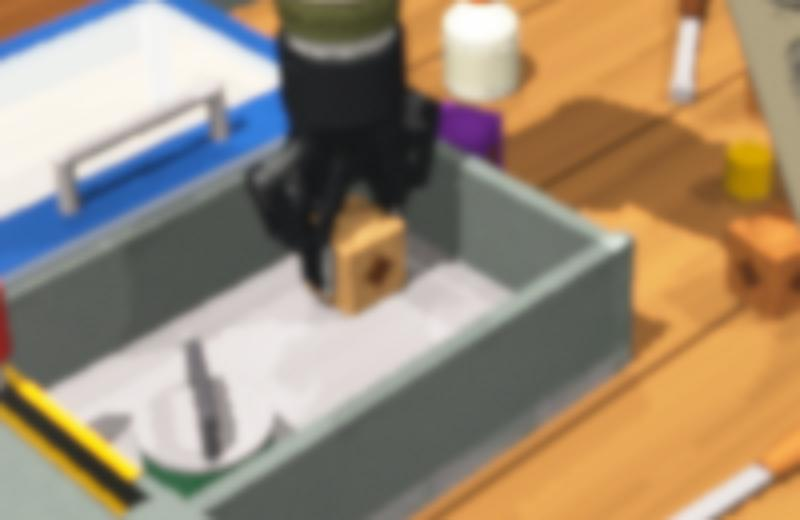

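>>> servo_tool --pt "0 0 0 0 0 0 52" --pt "0 0 0 0 0 0 52" --pt "0 0 0 0 0 0 52" --pt "0 -0.2 0 0 0 0 52" --pt "0 -0.5 0 0 0 0 52" --pt "0 -0.9 0 0 0 0 52" --pt "0 -0.9 0 0 0 0 70" --pt "0 -0.9 0 0 0 0 70"

```text
t: 43.25
tool_pos: [0.595, 0.0657, 0.1902]
eef_rot: [-1.2, -1.195, 1.214]
ft_force: [1.0, -0.2, -0.2]
opening: 0.0699
```

```bash
python3 -c "
from h import *
st();snap('scene','c20.png');snap('wrist','w20.png')"
```

```text
t 43.25 pos [0.595  0.0657 0.1902] F [ 1.  -0.2 -0.2] open 0.0699
[[ 0.004 -0.015 -1.   ]
 [ 1.    -0.     0.004]
 [-0.001 -1.     0.015]] q [-2.400e-02  3.830e-01  6.800e-02  1.272e+00 -1.000e-03 -1.900e-02]
```

View pics/c20.png

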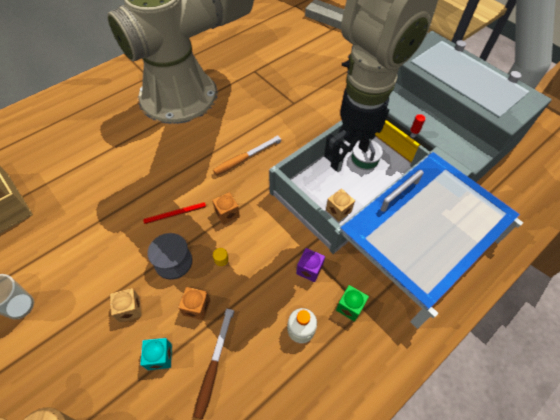

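View pics/w20.png

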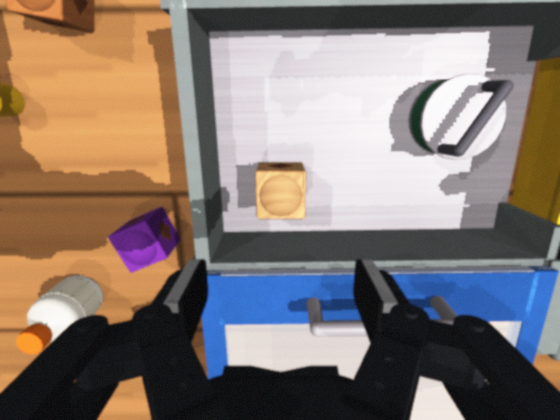

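>>> servo_tool --pt "-0.5 0 0.4 -0.1 0 0 70" --pt "-0.85 0 0.7 0 0 0 70" --pt "-0.85 0 0.7 0 0 0 70" --pt "-0.85 0 0.7 0 0 0 70" --pt "-0.85 0 0.7 0 0 0 70" --pt "-0.4 0 0.3 0 1 0 70" --pt "0 0 0 0 0 0 70" --pt "0 0 0 0 0 0 70"

```text
t: 44.15
tool_pos: [0.4334, -0.1401, 0.1989]
eef_rot: [-1.295, -1.12, 1.092]
ft_force: [0.7, -0.1, 0.4]
opening: 0.0707
```

```bash
python3 -c "
from h import *
move([.427,-.135,.10]);snap('wrist','w21.png')"
```

```text
t 44.15 pos [ 0.4334 -0.1401  0.1989] F [ 0.7 -0.1  0.4] open 0.0707
[[ 0.144  0.026 -0.989]
 [ 0.99  -0.004  0.144]
 [-0.001 -1.    -0.026]] q [-0.495  0.07  -0.313  1.163  0.008 -0.351]
units [0.08 1.97 0.19]
```

View pics/w21.png

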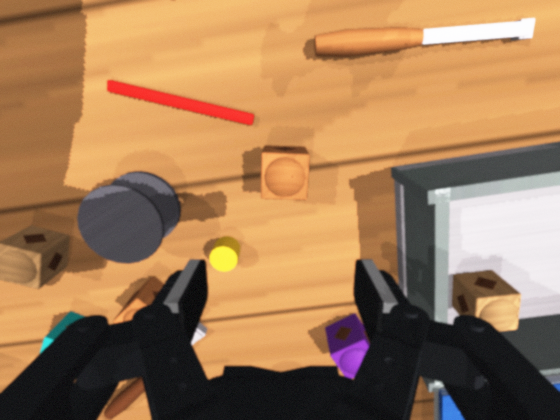

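```bash
python3 -c "
from h import *
d=snap('wrist')
q=np.array([onz(d,*p,.05) for p in [(262,153),(309,152),(308,198),(262,198)]]);print(q.mean(0));v=q[1]-q[0]+q[2]-q[3];print(np.degrees(np.arctan2(v[1],v[0])))
print('pencil',onz(d,252,120,.005),onz(d,180,101,.005))
s,R=st();m=q.mean(0);print(R.T@(m-s['tool_pos'])/.05)"
```

```text
[ 0.42690477 -0.134021    0.05      ]
82.3979463874808
pencil [ 0.37382806 -0.16106104  0.005     ] [ 0.34469637 -0.23089695  0.005     ]
t 44.25 pos [ 0.434  -0.1395  0.1987] F [-0.5  0.1 -0.5] open 0.0702
[[ 0.142  0.025 -0.99 ]
 [ 0.99  -0.004  0.142]
 [-0.001 -1.    -0.026]] q [-0.493  0.071 -0.312  1.163  0.008 -0.351]
[0.09098352 2.96964297 0.23293129]
```

>>> servo_tool --pt "0.09 0 0.2 0.18 0 0 70" --pt "0 0.5 0 0 0 0 70" --pt "0 0.6 0 0 0 0 70" --pt "0 0.6 0 0 0 0 70" --pt "0 0.6 0 0 0 0 70" --pt "0 0.3 0 0 0 0 70" --pt "0 0 0 0 0 0 70" --pt "0 0 0 0 0 0 70"

```text
t: 45.05
tool_pos: [0.4267, -0.1246, 0.0647]
eef_rot: [-1.258, -1.115, 1.122]
ft_force: [-0.5, 0.1, 0.0]
opening: 0.0702
```

```bash
python3 -c "
from h import *
move([.427,-.134,.001]);snap('wrist','w22.png')"
```

```text
t 45.05 pos [ 0.4267 -0.1246  0.0647] F [-0.5  0.1  0. ] open 0.0702
[[ 0.121 -0.007 -0.993]
 [ 0.993  0.001  0.121]
 [ 0.001 -1.     0.007]] q [-0.464  0.186 -0.534  0.858 -0.002 -0.343]
units [-0.19  1.27 -0.04]
```

View pics/w22.png

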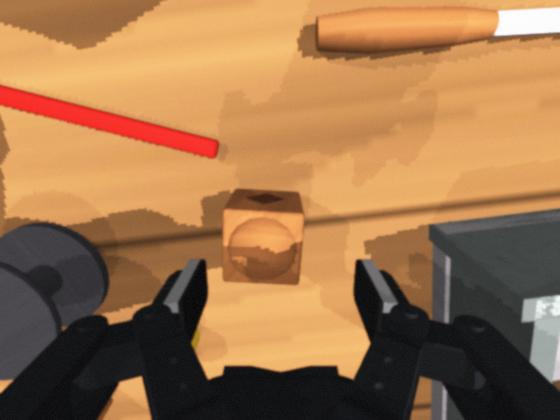

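>>> servo_tool --pt "-0.19 0 0 0 0 0 70" --pt "0 0.3 -0.02 0 0 0 70" --pt "0 0.4 0 0 0 0 70" --pt "0 0.3 0 0 0 0 70" --pt "0 0.15 0 0 0 0 70" --pt "0 0 0 0 0 0 70" --pt "0 0 0 0 0 0 70" --pt "0 0 0 0 0 0 70"

```text
t: 45.9
tool_pos: [0.4342, -0.141, 0.0142]
eef_rot: [-1.275, -1.123, 1.122]
ft_force: [-1.0, -0.8, -0.1]
opening: 0.0704
```

```bash
python3 -c "
from h import *
move([.427,-.134,.001]);snap('wrist','w22.png')"
```

```text
t 45.9 pos [ 0.4342 -0.141   0.0142] F [-1.  -0.8 -0.1] open 0.0704
[[ 0.12   0.008 -0.993]
 [ 0.993 -0.008  0.119]
 [-0.007 -1.    -0.009]] q [-0.488  0.258 -0.59   0.713 -0.003 -0.368]
units [0.12 0.26 0.16]
```

View pics/w22.png

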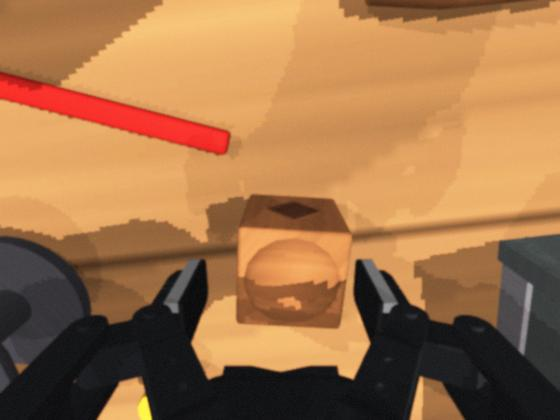

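>>> servo_tool --pt "0.13 0 0.1 0.06 0 -0.05 70" --pt "0 0 0 0 0 0 70" --pt "0 0.12 0 0 0 0 70" --pt "0 0.12 0 0 0 0 70" --pt "0 0 0 0 0 0 70" --pt "0 0 0 0 0 0 30" --pt "0 0 0 0 0 0 30" --pt "0 0 0 0 0 0 30"

```text
t: 46.75
tool_pos: [0.4307, -0.1337, 0.0024]
eef_rot: [-1.265, -1.122, 1.12]
ft_force: [0.0, 1.6, -1.7]
opening: 0.0451
```

```bash
python3 -c "
from h import *
st();snap('wrist','w22.png')"
```

```text
t 46.75 pos [ 0.4307 -0.1337  0.0024] F [ 0.   1.6 -1.7] open 0.0451
[[ 0.119  0.002 -0.993]
 [ 0.993 -0.     0.119]
 [-0.    -1.    -0.002]] q [-0.48   0.272 -0.608  0.689  0.001 -0.36 ]
```

View pics/w22.png

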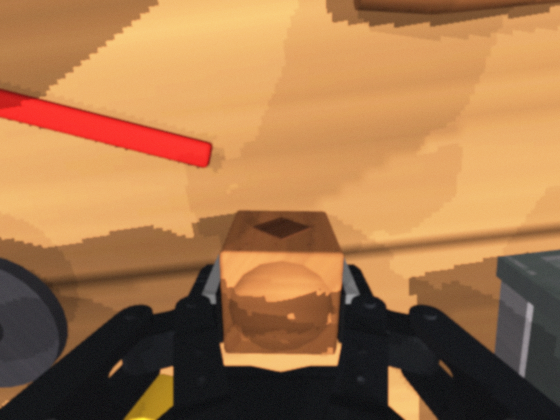

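>>> servo_tool --pt "0 -0.3 0 0 0 0 30" --pt "0 -0.6 0 0 0 0 30" --pt "0 -0.9 0 0 0 0 30" --pt "0 -0.9 0 0 0 0 30" --pt "0 -0.4 0 0 -0.87 0 30" --pt "0.85 0 -0.3 0 0 0 30" --pt "0.85 0 -0.3 0 0 0 30" --pt "0.85 0 -0.3 0 0 0 30"

```text
t: 47.6
tool_pos: [0.4747, -0.0076, 0.1637]
eef_rot: [-1.213, -1.206, 1.205]
ft_force: [0.9, 0.1, -0.4]
opening: 0.0454
```

```bash
python3 -c "
from h import *
move([.508,.067,.0205])"
```

```text
t 47.6 pos [ 0.4747 -0.0076  0.1637] F [ 0.9  0.1 -0.4] open 0.0454
[[ 0.005  0.001 -1.   ]
 [ 1.     0.     0.005]
 [ 0.    -1.    -0.001]] q [-0.185  0.147 -0.314  1.109  0.    -0.18 ]
units [ 1.49  2.86 -0.65]
```

>>> servo_tool --pt "0.6 0 -0.3 0 0 0 30" --pt "0.5 0 -0.2 0 0 0 30" --pt "0.2 0 -0.1 0 0 0 30" --pt "0 0 0 0 0 0 30" --pt "0 0.4 0 0 0 0 30" --pt "0 0.5 0 0 0 0 30" --pt "0 0.3 0 0 0 0 30" --pt "0 0 0 0 0 0 30"

```text
t: 48.4
tool_pos: [0.5054, 0.0608, 0.102]
eef_rot: [-1.212, -1.209, 1.209]
ft_force: [0.9, 0.2, -1.5]
opening: 0.0455
```

```bash
python3 -c "
from h import *
move([.508,.067,.0225])"
```

```text
t 48.4 pos [0.5054 0.0608 0.102 ] F [ 0.9  0.2 -1.5] open 0.0455
[[ 0.001  0.001 -1.   ]
 [ 1.    -0.001  0.001]
 [-0.001 -1.    -0.001]] q [-0.037  0.256 -0.336  0.977 -0.001 -0.036]
units [ 0.13  1.59 -0.05]
```

>>> servo_tool --pt "0.14 0.2 -0.05 0 0 0 30" --pt "0 0.4 0 0 0 0 30" --pt "0 0.4 0 0 0 0 30" --pt "0 0.3 0 0 0 0 30" --pt "0 0.1 0 0 0 0 30" --pt "0 0.05 0 0 0 0 30" --pt "0 0 0 0 0 0 30" --pt "0 0 0 0 0 0 30"

```text
t: 49.2
tool_pos: [0.5121, 0.0655, 0.0309]
eef_rot: [-1.22, -1.21, 1.202]
ft_force: [-0.6, 0.8, -0.7]
opening: 0.0454
```

```bash
python3 -c "
from h import *
move([.508,.067,.0225]);snap('wrist','w23.png')"
```

```text
t 49.2 pos [0.5121 0.0655 0.0309] F [-0.6  0.8 -0.7] open 0.0454
[[ 0.007  0.009 -1.   ]
 [ 1.    -0.002  0.007]
 [-0.002 -1.    -0.009]] q [-0.027  0.336 -0.424  0.803 -0.002 -0.021]
units [0.03 0.17 0.08]
```

View pics/w23.png

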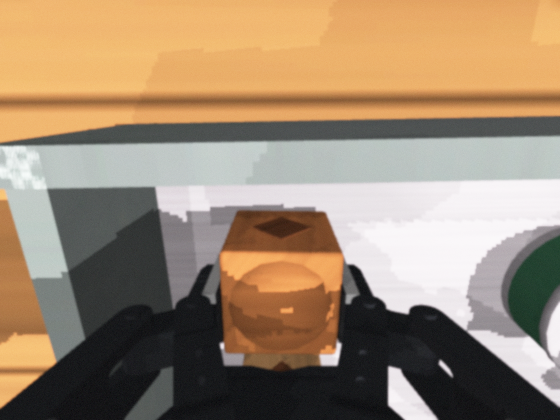

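>>> servo_tool --pt "0.03 0.06 0.03 0.05 0 0 30" --pt "0 0.06 0 0 0 0 30" --pt "0 0.05 0 0 0 0 30" --pt "0 0.02 0 0 0 0 30" --pt "0 0 0 0 0 0 30" --pt "0 0 0 0 0 0 30" --pt "0 0 0 0 0 0 30" --pt "0 0 0 0 0 0 30"

```text
t: 50.05
tool_pos: [0.512, 0.0672, 0.0225]
eef_rot: [-1.217, -1.207, 1.204]
ft_force: [-0.5, -0.2, -0.7]
opening: 0.0453
```

>>> servo_tool --pt "0 0.04 0 0 0 0 30" --pt "0 0 0 0 0 0 52" --pt "0 0 0 0 0 0 52" --pt "0 0 0 0 0 0 52" --pt "0 -0.2 0 0 0 0 52" --pt "0 -0.5 0 0 0 0 52" --pt "0 -0.9 0 0 0 0 52" --pt "0 -0.9 0 0 0 0 70"

```text
t: 50.85
tool_pos: [0.5064, 0.0674, 0.146]
eef_rot: [-1.207, -1.197, 1.209]
ft_force: [2.0, 0.2, -1.0]
opening: 0.0649
```

>>> servo_tool --pt "0 -0.9 0 0 0 0 70" --pt "-0.8 0 -0.1 0 0 0 70" --pt "-0.9 0 -0.1 0 0 0 70" --pt "-0.9 0 -0.1 0 0 0 70" --pt "-0.9 0 -0.1 0 0 0 70" --pt "-0.9 0 -0.1 0 0 0 70" --pt "-0.9 0 -0.1 0 0 0 70" --pt "-0.5 0 0 0 0 0 70"

```text
t: 51.65
tool_pos: [0.542, -0.2293, 0.2088]
eef_rot: [-1.22, -1.219, 1.21]
ft_force: [0.0, 0.0, -0.6]
opening: 0.0698
```

```bash
python3 -c "
from h import *
st();snap('scene','c24.png');snap('wrist','w24.png')"
```

```text
t 51.65 pos [ 0.542  -0.2293  0.2088] F [ 0.   0.  -0.6] open 0.0698
[[-0.004  0.013 -1.   ]
 [ 1.    -0.005 -0.004]
 [-0.005 -1.    -0.013]] q [-0.538  0.331  0.04   1.266  0.002 -0.542]
```

View pics/c24.png

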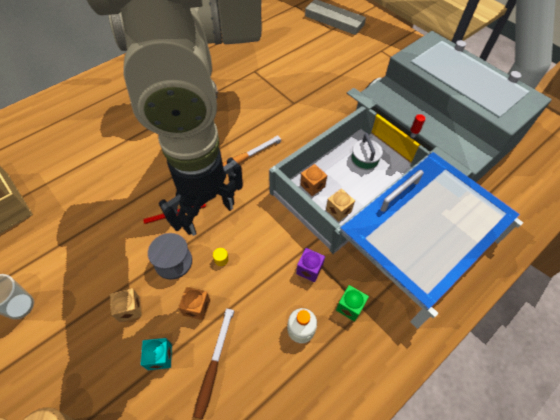

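View pics/w24.png

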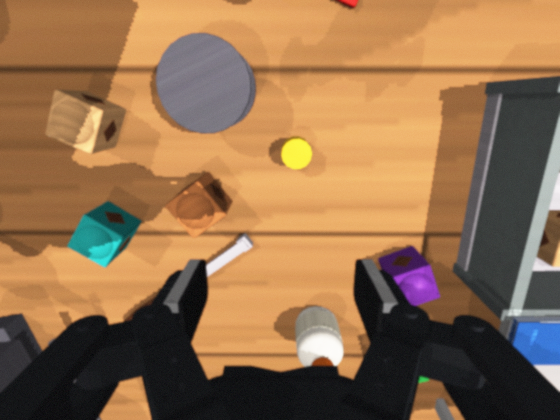

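```bash
python3 -c "
from h import *
d=snap('wrist')
q=np.array([onz(d,*p,.05) for p in [(167,206),(203,183),(226,214),(192,236)]]);print(q,q.mean(0));v=q[1]-q[0]+q[2]-q[3];print(np.degrees(np.arctan2(v[1],v[0])))
c=q.mean(0)
for n,p,z in [('chtip',(250,241),.005),('ch2',(207,272),.005),('tin',(297,153),.03),('stand',(205,83),.06),('turq',(90,240),.05)]:
  P=onz(d,*p,z); r=(P-c)[:2]; print(n,np.round(P,3),[ (round(r@np.array([np.cos(a),np.sin(a)])*1000),round(r@np.array([-np.sin(a),np.cos(a)])*1000)) for a in np.radians([38,128])])
q=np.array([onz(d,*p,.05) for p in [(58,92),(105,107),(92,152),(46,133)]]);print('D',q.mean(0));v=q[1]-q[0]+q[2]-q[3];print(np.degrees(np.arctan2(v[1],v[0])))
c=cv2.imread('pics/w24.png');cv2.imwrite('pics/z.png',cv2.resize(c[80:290,30:300],None,fx=2.9,fy=2.9,interpolation=cv2.INTER_CUBIC))"
```

```text
[[ 0.56652999 -0.34655396  0.05      ]
 [ 0.54209873 -0.30773236  0.05      ]
 [ 0.57503718 -0.28639074  0.05      ]
 [ 0.59995962 -0.32373474  0.05      ]] [ 0.57090638 -0.31610295  0.05      ]
122.94237494056128
chtip [ 0.626 -0.267  0.005] [(74, 4), (4, -74)]
ch2 [ 0.669 -0.323  0.005] [(73, -66), (-66, -73)]
tin [ 0.515 -0.213  0.03 ] [(19, 116), (116, -19)]
stand [ 0.449 -0.297  0.06 ] [(-84, 90), (90, 84)]
turq [ 0.605 -0.433  0.05 ] [(-45, -113), (-113, 45)]
D [ 0.48271375 -0.42395764  0.05      ]
69.17773609126235
```

View pics/z.png

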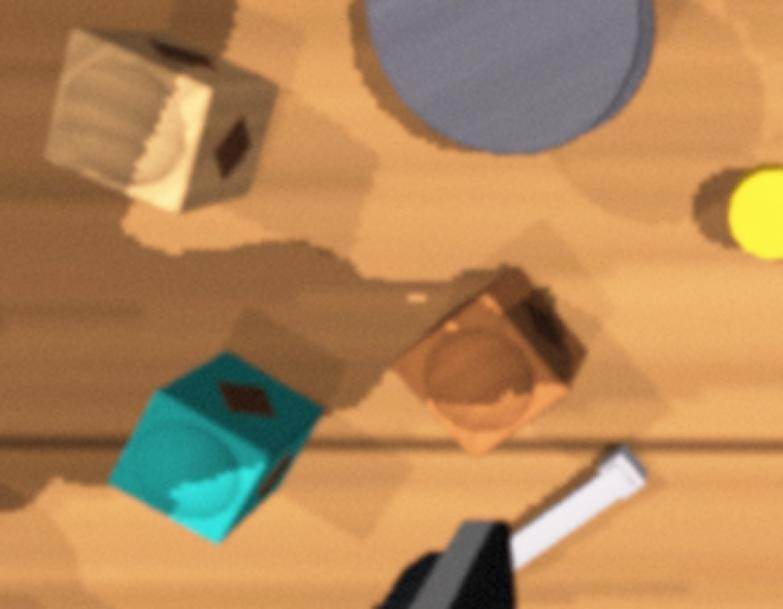

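```bash
python3 -c "
from h import *
d=snap('wrist')
q=np.array([onz(d,30+x/2.9,80+y/2.9,.05) for x,y in [(392,363),(487,288),(568,385),(478,455)]]);print(q.mean(0));v=q[1]-q[0]+q[2]-q[3];w=q[2]-q[1]+q[3]-q[0];print(np.degrees(np.arctan2(v[1],v[0])),np.degrees(np.arctan2(w[1],w[0])),[np.linalg.norm(q[i]-q[i-1]) for i in range(4)])
"
```

```text
[ 0.56938385 -0.3145729   0.05      ]
127.98054525436096 37.232630241846685 [np.float64(0.04475438620221467), np.float64(0.0449886911486256), np.float64(0.0438896737971424), np.float64(0.043833509573961565)]
```

>>> servo_tool --pt "-0.6 0 -0.1 0.1 -0.9 0 70" --pt "-0.6 0 0 0 -0.9 0 70" --pt "-0.2 0 0 0 -0.9 0 70" --pt "0 0 0 0 -0.9 0 70" --pt "0 0 0 0 -0.7 0 70" --pt "0 0 0 0 0 0 70" --pt "0 0 0 0 0 0 70" --pt "0 0 0 0 0 0 70"

```text
t: 52.65
tool_pos: [0.5542, -0.2846, 0.2109]
eef_rot: [-0.831, -1.66, 1.664]
ft_force: [0.2, 0.0, 0.8]
opening: 0.0698
```

```bash
python3 -c "
from h import *
move([.5715,-.3165,.05]);snap('wrist','w25.png')"
```

```text
t 52.65 pos [ 0.5542 -0.2846  0.2109] F [0.2 0.  0.8] open 0.0698
[[-0.597 -0.005 -0.802]
 [ 0.802 -0.    -0.597]
 [ 0.003 -1.     0.004]] q [-0.602  0.415  0.167  1.327 -0.003 -1.242]
units [-0.73  3.22  0.09]
```

View pics/w25.png

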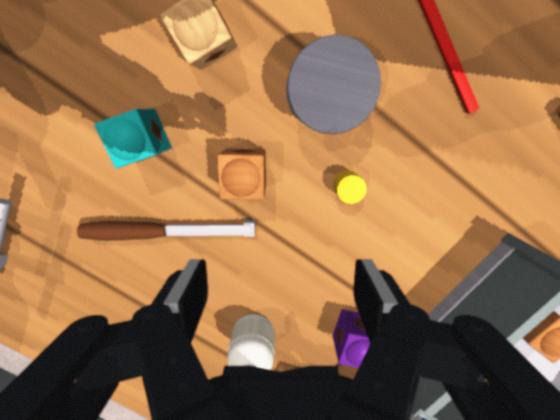

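>>> servo_tool --pt "-0.4 0 0.05 0 -0.1 0 70" --pt "-0.3 0 0.03 0 0 0 70" --pt "0 0 0 0 0 0 70" --pt "0 0.5 0 0 0 0 70" --pt "0 0.7 0 0 0 0 70" --pt "0 0.7 0 0 0 0 70" --pt "0 0.4 0 0 0 0 70" --pt "0 0 0 0 0 0 70"

```text
t: 53.5
tool_pos: [0.5719, -0.3114, 0.0952]
eef_rot: [-0.826, -1.669, 1.672]
ft_force: [0.0, 1.0, 0.3]
opening: 0.0697
```

```bash
python3 -c "
from h import *
move([.571,-.3155,.002]);snap('wrist','w25.png')"
```

```text
t 53.5 pos [ 0.5719 -0.3114  0.0952] F [0.  1.  0.3] open 0.0697
[[-0.606 -0.002 -0.795]
 [ 0.795 -0.001 -0.606]
 [ 0.    -1.     0.002]] q [-0.621  0.519  0.044  1.096 -0.002 -1.272]
units [-0.06  1.86  0.06]
```

View pics/w25.png

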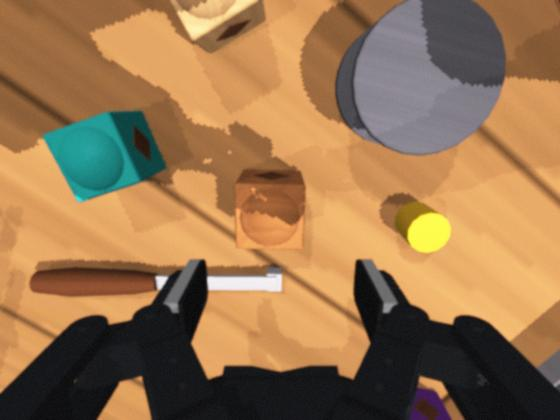

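>>> servo_tool --pt "-0.07 0 0.05 0 0 0 70" --pt "0 0.4 0 0 0 0 70" --pt "0 0.5 0 0 0 0 70" --pt "0 0.4 0 0 0 0 70" --pt "0 0.15 0 0 0 0 70" --pt "0 0 0 0 0 0 70" --pt "0 0 0 0 0 0 70" --pt "0 0 0 0 0 0 70"

```text
t: 54.35
tool_pos: [0.5809, -0.3228, 0.0379]
eef_rot: [-0.853, -1.671, 1.682]
ft_force: [0.6, -0.3, -0.2]
opening: 0.0702
```

```bash
python3 -c "
from h import *
move([.571,-.3155,.002]);snap('wrist','w25.png')"
```

```text
t 54.35 pos [ 0.5809 -0.3228  0.0379] F [ 0.6 -0.3 -0.2] open 0.0702
[[-0.605  0.018 -0.796]
 [ 0.796 -0.015 -0.605]
 [-0.023 -1.    -0.005]] q [-0.627  0.567 -0.026  0.955 -0.002 -1.277]
units [0.25 0.71 0.07]
```

View pics/w25.png

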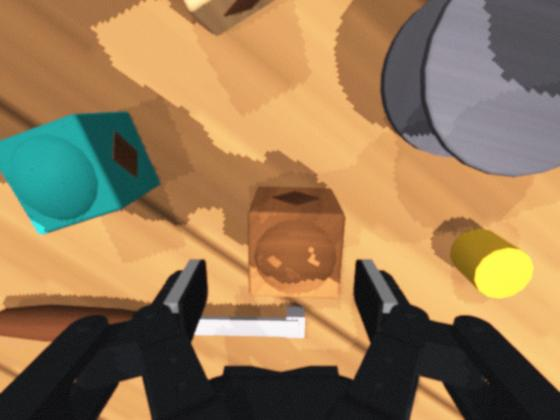

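>>> servo_tool --pt "0.23 0 0 0 0 -0.16 70" --pt "0 0 0.05 0 0 0 70" --pt "0 0.2 0 0 0 0 70" --pt "0 0.2 0 0 0 0 70" --pt "0 0.15 0 0 0 0 70" --pt "0 0 0 0 0 0 70" --pt "0 0 0 0 0 0 70" --pt "0 0 0 0 0 0 70"

```text
t: 55.2
tool_pos: [0.5716, -0.3145, 0.0085]
eef_rot: [-0.83, -1.675, 1.666]
ft_force: [-0.1, 0.4, -0.4]
opening: 0.07
```

```bash
python3 -c "
from h import *
move([.571,-.3155,.002]);snap('wrist','w25.png')"
```

```text
t 55.2 pos [ 0.5716 -0.3145  0.0085] F [-0.1  0.4 -0.4] open 0.07
[[-0.605  0.004 -0.796]
 [ 0.796  0.003 -0.605]
 [ 0.    -1.    -0.005]] q [-0.628  0.589 -0.066  0.914  0.005 -1.279]
units [-0.01  0.13  0.02]
```

View pics/w25.png

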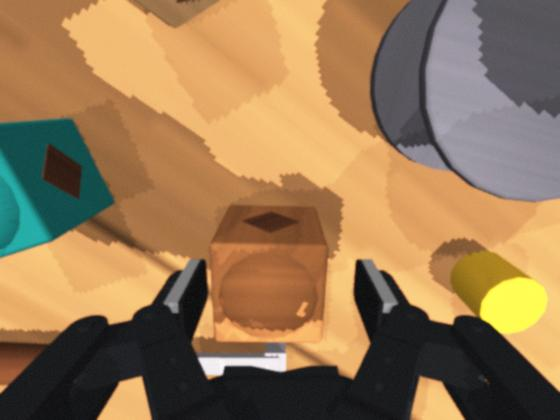

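>>> servo_tool --pt "-0.07 0 0 0 0 0 70" --pt "0 0.1 0 0 0 0 70" --pt "0 0 0 0 0 0 30" --pt "0 0 0 0 0 0 30" --pt "0 0 0 0 0 0 30" --pt "0 0 0 0 0 0 30" --pt "0 0 0 0 0 0 30" --pt "0 0 0 0 0 0 30"

```text
t: 56.05
tool_pos: [0.575, -0.3183, 0.0046]
eef_rot: [-0.833, -1.675, 1.667]
ft_force: [0.1, 0.2, 0.7]
opening: 0.0453
```

```bash
python3 -c "
from h import *
st();snap('wrist','w25.png')"
```

```text
t 56.05 pos [ 0.575  -0.3183  0.0046] F [0.1 0.2 0.7] open 0.0453
[[-0.605  0.006 -0.796]
 [ 0.796  0.002 -0.605]
 [-0.003 -1.    -0.006]] q [-0.63   0.599 -0.059  0.908  0.005 -1.28 ]
```

View pics/w25.png

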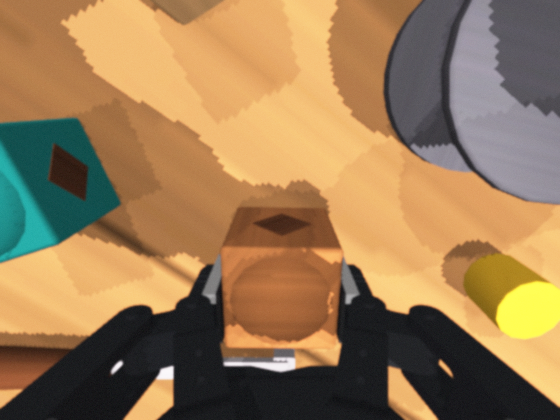

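>>> servo_tool --pt "0 -0.3 0 0 0 0 30" --pt "0 -0.6 0 0 0 0 30" --pt "0 -0.9 0 0 0 0 30" --pt "0 -0.9 0 0 0.95 0 30" --pt "0 -0.5 0 0 0.95 0 30" --pt "0 0 0 0 0.95 0 30" --pt "0 0 0 0 0.95 0 30" --pt "0 0 0 0 0.8 0 30"

```text
t: 56.9
tool_pos: [0.5724, -0.3173, 0.1692]
eef_rot: [-1.215, -1.201, 1.192]
ft_force: [0.9, -1.4, -1.0]
opening: 0.0453
```

>>> servo_tool --pt "0.5 0 0 0 0 0 30" --pt "0.9 0 0 0 0 0 30" --pt "0.9 0 0 0 0 0 30" --pt "0.9 0 0 0 0 0 30" --pt "0.9 0 0 0 0 0 30" --pt "0.9 0 0 0 0 0 30" --pt "0.9 0 0 0 0 0 30" --pt "0.9 0 0 0 0 0 30"

```text
t: 57.7
tool_pos: [0.5798, 0.0269, 0.1688]
eef_rot: [-1.225, -1.189, 1.182]
ft_force: [1.6, -1.2, -0.6]
opening: 0.0452
```

```bash
python3 -c "
from h import *
move([.598,.140,.11])"
```

```text
t 57.7 pos [0.5798 0.0269 0.1688] F [ 1.6 -1.2 -0.6] open 0.0452
[[ 0.032  0.003 -0.999]
 [ 0.999  0.003  0.032]
 [ 0.003 -1.    -0.003]] q [-0.094  0.34  -0.047  1.181  0.003 -0.061]
units [ 2.27  1.18 -0.29]
```

>>> servo_tool --pt "0.7 0 -0.15 0 -0.3 0 30" --pt "0.6 0 -0.15 0 0 0 30" --pt "0.5 0 0 0 0 0 30" --pt "0.2 0 0 0 0 0 30" --pt "0 0 0 0 0 0 30" --pt "0 0.5 0 0 0 0 30" --pt "0 0.5 0 0 0 0 30" --pt "0 0 0 0 0 0 30"

```text
t: 58.5
tool_pos: [0.594, 0.1348, 0.1185]
eef_rot: [-1.202, -1.227, 1.219]
ft_force: [-0.8, 0.3, -1.0]
opening: 0.0455
```

```bash
python3 -c "
from h import *
move([.598,.140,.0246])"
```

```text
t 58.5 pos [0.594  0.1348 0.1185] F [-0.8  0.3 -1. ] open 0.0455
[[-0.019  0.004 -1.   ]
 [ 1.     0.002 -0.019]
 [ 0.002 -1.    -0.005]] q [ 0.091  0.421 -0.053  1.092  0.002  0.072]
units [ 0.1   1.88 -0.07]
```

>>> servo_tool --pt "0.1 0.2 -0.07 0 0 0 30" --pt "0 0.4 0 0 0 0 30" --pt "0 0.5 0 0 0 0 30" --pt "0 0.4 0 0 0 0 30" --pt "0 0.2 0 0 0 0 30" --pt "0 0.05 0 0 0 0 30" --pt "0 0 0 0 0 0 30" --pt "0 0 0 0 0 0 30"

```text
t: 59.3
tool_pos: [0.6049, 0.1362, 0.0344]
eef_rot: [-1.213, -1.23, 1.209]
ft_force: [0.1, -0.1, -1.0]
opening: 0.0452
```

```bash
python3 -c "
from h import *
move([.598,.140,.0246]);snap('wrist','w26.png')"
```

```text
t 59.3 pos [0.6049 0.1362 0.0344] F [ 0.1 -0.1 -1. ] open 0.0452
[[-0.012  0.015 -1.   ]
 [ 1.     0.002 -0.012]
 [ 0.002 -1.    -0.015]] q [ 0.092  0.5   -0.151  0.905  0.001  0.08 ]
units [0.08 0.19 0.14]
```

View pics/w26.png

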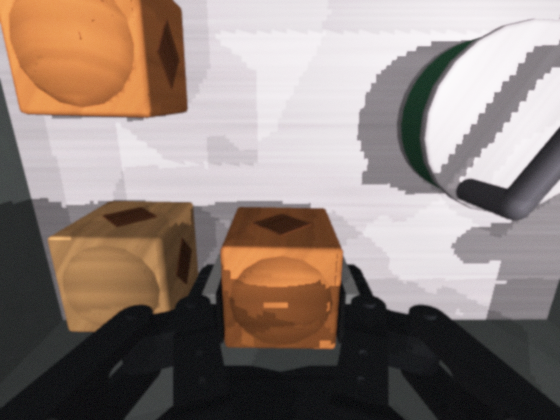

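>>> servo_tool --pt "0.12 0 0.1 0.09 0 0 30" --pt "0 0.08 0 0 0 0 30" --pt "0 0.06 0 0 0 0 30" --pt "0 0.05 0 0 0 0 30" --pt "0 0.03 0 0 0 0 30" --pt "0 0 0 0 0 0 30" --pt "0 0 0 0 0 0 30" --pt "0 0 0 0 0 0 30"

```text
t: 60.15
tool_pos: [0.601, 0.1432, 0.0249]
eef_rot: [-1.205, -1.223, 1.214]
ft_force: [0.1, -0.0, -1.3]
opening: 0.0452
```

>>> servo_tool --pt "0 0.04 0 0 0 0 30" --pt "0 0 0 0 0 0 52" --pt "0 0 0 0 0 0 52" --pt "0 0 0 0 0 0 52" --pt "0 -0.2 0 0 0 0 52" --pt "0 -0.5 0 0 0 0 52" --pt "0 -0.9 0 0 0 0 52" --pt "0 -0.9 0 0 0 0 70"

```text
t: 60.95
tool_pos: [0.5958, 0.1422, 0.1476]
eef_rot: [-1.198, -1.213, 1.22]
ft_force: [0.4, 0.5, 0.0]
opening: 0.0647
```

>>> servo_tool --pt "0 -0.9 0 0 0 0 70" --pt "-0.5 0 0 0 0 0 70" --pt "-0.9 0 0 0 0 0 70" --pt "-0.9 0 0 0 0 0 70" --pt "-0.9 0 0 0 0 0 70" --pt "-0.9 0 0.1 0 0 0 70" --pt "-0.9 0 0.2 0 0 0 70" --pt "-0.9 0 0.2 0 0 0 70"

```text
t: 61.75
tool_pos: [0.5819, -0.1567, 0.2101]
eef_rot: [-1.209, -1.241, 1.218]
ft_force: [1.9, 0.1, -0.3]
opening: 0.0702
```

>>> servo_tool --pt "-0.9 0 0.2 0 0 0 70" --pt "-0.9 0 0.3 0 0 0 70" --pt "-0.9 0 0.3 0 0.9 0 70" --pt "-0.5 0 0.3 0 0.9 0 70" --pt "-0.3 0 0 0 0.7 0 70" --pt "0 0 0 0 0 0 70" --pt "0 0 0 0 0 0 70" --pt "0 0 0 0 0 0 70"

```text
t: 62.55
tool_pos: [0.5192, -0.3443, 0.2134]
eef_rot: [-1.366, -0.968, 0.941]
ft_force: [0.1, 0.8, -0.1]
opening: 0.07
```

```bash
python3 -c "
from h import *
move([.4835,-.426,.1]);snap('scene','c27.png');snap('wrist','w27.png')"
```

```text
t 62.55 pos [ 0.5192 -0.3443  0.2134] F [ 0.1  0.8 -0.1] open 0.07
[[ 0.336  0.021 -0.942]
 [ 0.942 -0.002  0.336]
 [ 0.005 -1.    -0.021]] q [-0.721  0.394  0.142  1.301  0.013 -0.377]
units [-1.79  2.26  0.17]
```

View pics/c27.png

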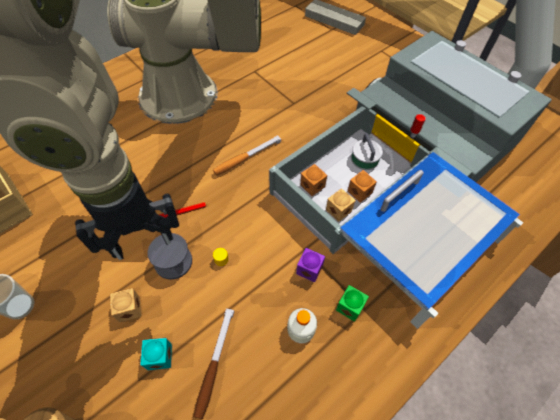

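View pics/w27.png

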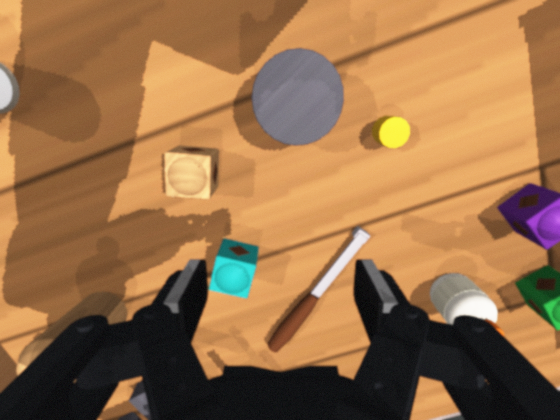

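```bash
python3 -c "
from h import *
d=snap('wrist')
q=np.array([onz(d,*p,.05) for p in [(164,152),(211,157),(209,198),(164,195)]]);print(q.mean(0));v=q[1]-q[0]+q[2]-q[3];w=q[2]-q[1]+q[3]-q[0];print(np.degrees(np.arctan2(v[1],v[0])),np.degrees(np.arctan2(w[1],w[0])),[np.linalg.norm(q[i]-q[i-1]) for i in range(4)])
s,R=st();print(R.T@(q.mean(0)-s['tool_pos'])/.05)"
```

```text
[ 0.48386145 -0.42954133  0.05      ]
65.20100854081578 -26.40252941182117 [np.float64(0.04443174336572732), np.float64(0.04602875598671943), np.float64(0.04275673028299613), np.float64(0.0460440153184814)]
t 62.7 pos [ 0.5195 -0.3439  0.2133] F [ 0.1  0.9 -0.1] open 0.07
[[ 0.336  0.021 -0.942]
 [ 0.942 -0.002  0.336]
 [ 0.005 -1.    -0.021]] q [-0.72   0.394  0.141  1.301  0.012 -0.377]
[-1.87006316  3.25355614  0.1635309 ]
```

>>> servo_tool --pt "0 0 0 0.15 0.5 0 70" --pt "-0.7 0 0.1 0 0 0 70" --pt "-0.7 0 0.1 0 0 0 70" --pt "-0.3 0 0 0 0 0 70" --pt "0 0 0 0 0 0 70" --pt "0 0.6 0 0 0 0 70" --pt "0 0.7 0 0 0 0 70" --pt "0 0.4 0 0 0 0 70"

```text
t: 63.5
tool_pos: [0.4835, -0.413, 0.1307]
eef_rot: [-1.376, -0.918, 0.904]
ft_force: [0.0, -0.2, -0.3]
opening: 0.07
```

```bash
python3 -c "
from h import *
move([.484,-.428,.002]);snap('wrist','w28.png')"
```

```text
t 63.5 pos [ 0.4835 -0.413   0.1307] F [ 0.  -0.2 -0.3] open 0.07
[[ 0.389  0.009 -0.921]
 [ 0.921  0.001  0.389]
 [ 0.005 -1.    -0.008]] q [-0.837  0.463  0.043  1.145  0.008 -0.438]
units [-0.28  2.57 -0.1 ]
```

View pics/w28.png

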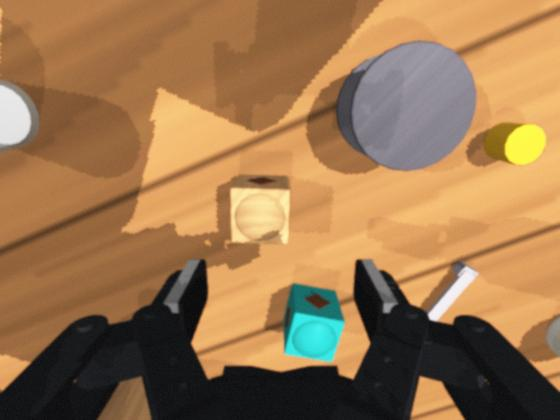

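>>> servo_tool --pt "-0.27 0 -0.05 0 0 0.04 70" --pt "0 0 0 0 0 0 70" --pt "0 0.5 0 0 0 0 70" --pt "0 0.6 0 0 0 0 70" --pt "0 0.5 0 0 0 0 70" --pt "0 0.2 0 0 0 0 70" --pt "0 0 0 0 0 0 70" --pt "0 0 0 0 0 0 70"

```text
t: 64.35
tool_pos: [0.4874, -0.429, 0.0459]
eef_rot: [-1.388, -0.921, 0.911]
ft_force: [-0.1, 0.3, 0.6]
opening: 0.0702
```

```bash
python3 -c "
from h import *
move([.484,-.428,.002]);snap('wrist','w28.png')"
```

```text
t 64.35 pos [ 0.4874 -0.429   0.0459] F [-0.1  0.3  0.6] open 0.0702
[[ 0.384  0.015 -0.923]
 [ 0.923 -0.011  0.384]
 [-0.005 -1.    -0.018]] q [-0.847  0.537 -0.056  0.96   0.004 -0.452]
units [-0.    0.88  0.09]
```

View pics/w28.png

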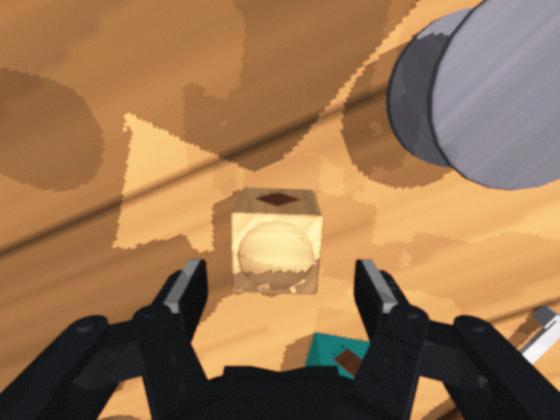

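>>> servo_tool --pt "-0.03 0 0.05 0.1 0 -0.04 70" --pt "0 0.25 0 0 0 0 70" --pt "0 0.3 0 0 0 0 70" --pt "0 0.2 0 0 0 0 70" --pt "0 0.08 0 0 0 0 70" --pt "0 0 0 0 0 0 70" --pt "0 0 0 0 0 0 70" --pt "0 0 0 0 0 0 70"

```text
t: 65.2
tool_pos: [0.4857, -0.431, 0.0036]
eef_rot: [-1.376, -0.917, 0.912]
ft_force: [0.9, 0.8, 0.9]
opening: 0.07
```

```bash
python3 -c "
from h import *
move([.484,-.428,.002]);snap('wrist','w28.png')"
```

```text
t 65.2 pos [ 0.4857 -0.431   0.0036] F [0.9 0.8 0.9] open 0.07
[[ 0.385  0.006 -0.923]
 [ 0.923 -0.003  0.384]
 [-0.    -1.    -0.007]] q [-0.851  0.586 -0.087  0.892  0.003 -0.456]
units [0.04 0.03 0.06]
```

View pics/w28.png

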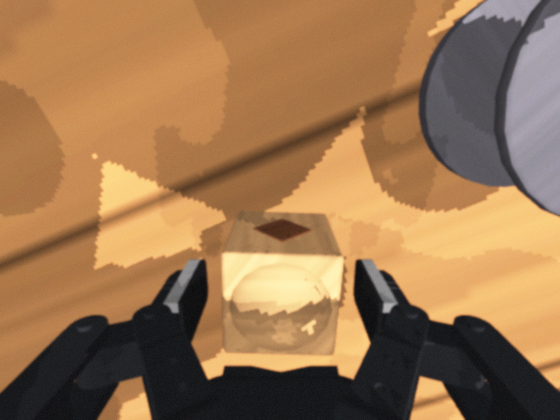

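Centred. Grip, lift, turn and carry.

>>> servo_tool --pt "0 0 0 0 0 0 30" --pt "0 0 0 0 0 0 30" --pt "0 0 0 0 0 0 30" --pt "0 0 0 0 0 0 30" --pt "0 0 0 0 0 0 30" --pt "0 -0.3 0 0 0 0 30" --pt "0 -0.6 0 0 0 0 30" --pt "0 -0.9 0 0 0 0 30"

```text
t: 66.05
tool_pos: [0.4817, -0.4269, 0.089]
eef_rot: [-1.363, -0.914, 0.911]
ft_force: [0.2, -0.9, -0.8]
opening: 0.0455
```

>>> servo_tool --pt "0 -0.9 0 0 -0.8 0 30" --pt "0 -0.5 0 0 -0.8 0 30" --pt "0 0 0 0 -0.8 0 30" --pt "0 0 0 0 -0.5 0 30" --pt "0.6 0 0 0 0 0 30" --pt "0.9 0 0 0 0 0 30" --pt "0.9 0 0 0 0 0 30" --pt "0.9 0 0 0 0 0 30"

```text
t: 66.85
tool_pos: [0.4799, -0.267, 0.1683]
eef_rot: [-1.209, -1.226, 1.223]
ft_force: [0.3, 1.5, 0.0]
opening: 0.0457
```

```bash
python3 -c "
from h import *
move([.510,.145,.17]);snap('wrist','w29.png')"
```

```text
t 66.85 pos [ 0.4799 -0.267   0.1683] F [0.3 1.5 0. ] open 0.0457
[[-0.019  0.007 -1.   ]
 [ 1.    -0.005 -0.019]
 [-0.005 -1.    -0.007]] q [-0.654  0.277 -0.136  1.149  0.    -0.673]
units [ 8.23 -0.07 -0.76]
```

View pics/w29.png

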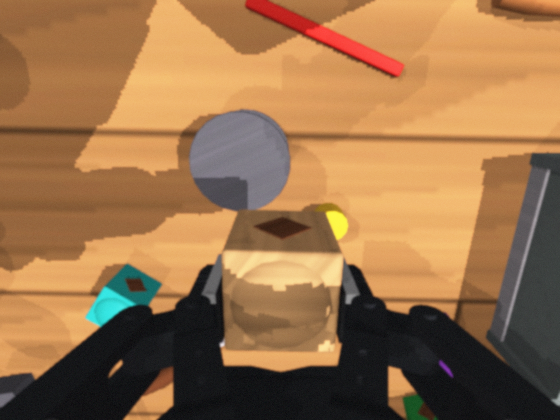

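>>> servo_tool --pt "0.9 0 -0.1 0 0 0 30" --pt "0.9 0 -0.1 0 0 0 30" --pt "0.9 0 -0.1 0 0 0 30" --pt "0.9 0 -0.1 0 0 0 30" --pt "0.9 0 -0.1 0 0 0 30" --pt "0.9 0 0 0 0 0 30" --pt "0.9 0 0 0 0 0 30" --pt "0.6 0 0 0 0 0 30"

```text
t: 67.7
tool_pos: [0.4954, 0.0925, 0.1687]
eef_rot: [-1.206, -1.229, 1.22]
ft_force: [0.6, -0.3, -0.3]
opening: 0.0455
```

```bash
python3 -c "
from h import *
move([.506,.143,.17])"
```

```text
t 67.7 pos [0.4954 0.0925 0.1687] F [ 0.6 -0.3 -0.3] open 0.0455
[[-0.02   0.008 -1.   ]
 [ 1.    -0.001 -0.02 ]
 [-0.001 -1.    -0.008]] q [ 2.600e-02  1.930e-01 -2.450e-01  1.125e+00 -1.000e-03  6.000e-03]
units [ 1.01 -0.02 -0.23]
```

>>> servo_tool --pt "0.5 0 -0.2 0.05 0.05 0 30" --pt "0.25 0 0 0 0 0 30" --pt "0.05 0 0 0 0 0 30" --pt "0 0 0 0 0 0 30" --pt "0 0.5 0 0 0 0 30" --pt "0 0.5 0 0 0 0 30" --pt "0 0.4 0 0 0 0 30" --pt "0 0 0 0 0 0 30"

```text
t: 68.5
tool_pos: [0.5041, 0.1325, 0.0978]
eef_rot: [-1.206, -1.22, 1.22]
ft_force: [-0.5, 0.1, 0.4]
opening: 0.0455
```

```bash
python3 -c "
from h import *
move([.506,.143,.024]);snap('wrist','w30.png')"
```

```text
t 68.5 pos [0.5041 0.1325 0.0978] F [-0.5  0.1  0.4] open 0.0455
[[-0.014  0.003 -1.   ]
 [ 1.    -0.002 -0.014]
 [-0.003 -1.    -0.003]] q [ 0.105  0.281 -0.314  0.974 -0.003  0.09 ]
units [ 0.21  1.47 -0.04]
```

View pics/w30.png

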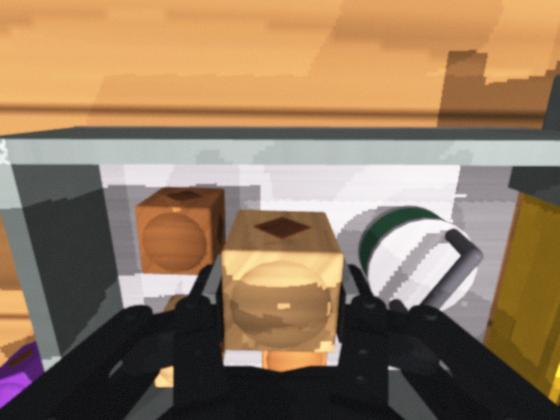

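>>> servo_tool --pt "0.19 0 -0.04 0 0 0 30" --pt "0 0.1 0 0 0 0 30" --pt "0 0.4 0 0 0 0 30" --pt "0 0.4 0 0 0 0 30" --pt "0 0.25 0 0 0 0 30" --pt "0 0.05 0 0 0 0 30" --pt "0 0 0 0 0 0 30" --pt "0 0 0 0 0 0 30"

```text
t: 69.35
tool_pos: [0.5148, 0.1426, 0.0453]
eef_rot: [-1.218, -1.232, 1.21]
ft_force: [1.1, 0.4, -0.4]
opening: 0.0456
```

```bash
python3 -c "
from h import *
move([.506,.143,.024]);snap('wrist','w30.png')"
```

```text
t 69.35 pos [0.5148 0.1426 0.0453] F [ 1.1  0.4 -0.4] open 0.0456
[[-0.013  0.019 -1.   ]
 [ 1.    -0.001 -0.013]
 [-0.001 -1.    -0.019]] q [ 0.122  0.342 -0.372  0.838 -0.003  0.109]
units [0.01 0.42 0.18]
```

View pics/w30.png

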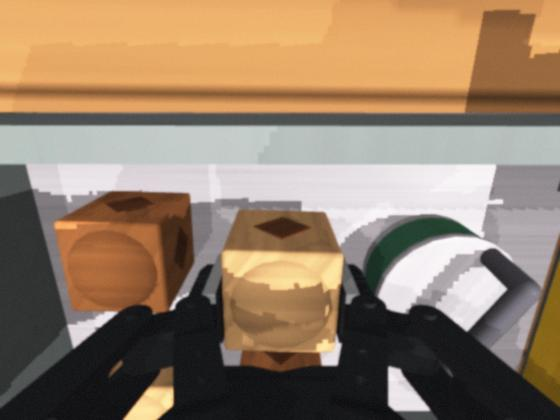

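>>> servo_tool --pt "-0.03 0 0.25 0.1 0 0 30" --pt "0 0 0 0 0 0 30" --pt "0 0.15 0 0 0 0 30" --pt "0 0.15 0 0 0 0 30" --pt "0 0.05 0 0 0 0 30" --pt "0 0 0 0 0 0 30" --pt "0 0 0 0 0 0 30" --pt "0 0 0 0 0 0 30"

```text
t: 70.2
tool_pos: [0.5025, 0.1408, 0.0277]
eef_rot: [-1.209, -1.223, 1.216]
ft_force: [0.6, -0.0, -0.3]
opening: 0.0455
```

```bash
python3 -c "
from h import *
move([.506,.143,.024]);snap('wrist','w30.png')"
```

```text
t 70.2 pos [0.5025 0.1408 0.0277] F [ 0.6 -0.  -0.3] open 0.0455
[[-0.013  0.007 -1.   ]
 [ 1.    -0.001 -0.013]
 [-0.001 -1.    -0.007]] q [ 0.12   0.35  -0.411  0.802 -0.002  0.108]
units [ 0.04  0.07 -0.07]
```

View pics/w30.png

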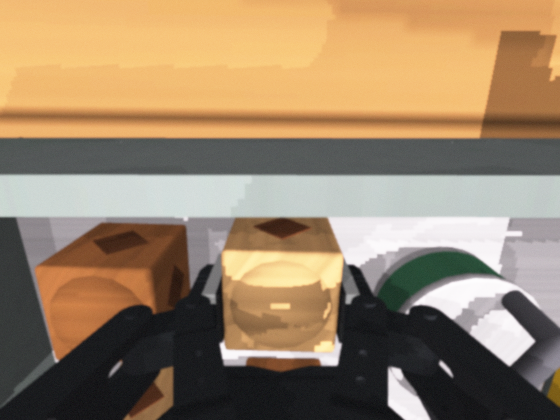

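>>> servo_tool --pt "0 0.07 0 0 0 0 30" --pt "0 0.04 0 0 0 0 30" --pt "0 0 0 0 0 0 30" --pt "0 0 0 0 0 0 30" --pt "0 0 0 0 0 0 30" --pt "0 0 0 0 0 0 30" --pt "0 0 0 0 0 0 30" --pt "0 0 0 0 0 0 30"

```text
t: 71.05
tool_pos: [0.5036, 0.141, 0.0247]
eef_rot: [-1.211, -1.226, 1.215]
ft_force: [-0.5, -0.9, -1.2]
opening: 0.0456
```

>>> servo_tool --pt "0 0.02 0 0 0 0 30" --pt "0 0 0 0 0 0 52" --pt "0 0 0 0 0 0 52" --pt "0 0 0 0 0 0 52" --pt "0 -0.2 0 0 0 0 52" --pt "0 -0.5 0 0 0 0 52" --pt "0 -0.9 0 0 0 0 52" --pt "0 -0.9 0 0 0 0 52"

```text
t: 71.85
tool_pos: [0.4971, 0.1403, 0.1478]
eef_rot: [-1.202, -1.214, 1.222]
ft_force: [0.8, 0.7, -0.2]
opening: 0.0517
```

>>> servo_tool --pt "0 -0.9 0 0 0 0 0" --pt "0 -0.3 0 0 0 0 0" --pt "0 0 0.9 0 0 0 0" --pt "0 0 0.9 0 0 0 0" --pt "0 0 0.6 0 0 0 0" --pt "0 0 0 0 0 0 0" --pt "0 0 0 0 0 0 0" --pt "0 0 0 0 0 0 0"

```text
t: 72.65
tool_pos: [0.3792, 0.1395, 0.2221]
eef_rot: [-1.215, -1.23, 1.21]
ft_force: [0.6, -0.4, 0.8]
opening: -0.0001
```

```bash
python3 -c "
from h import *
st();snap('scene','c31.png');snap('wrist','w31.png')"
```

```text
t 72.65 pos [0.3792 0.1395 0.2221] F [ 0.6 -0.4  0.8] open -0.0001
[[-0.012  0.016 -1.   ]
 [ 1.     0.    -0.012]
 [ 0.    -1.    -0.016]] q [ 0.155 -0.032 -0.36   1.227 -0.002  0.143]
```

View pics/c31.png

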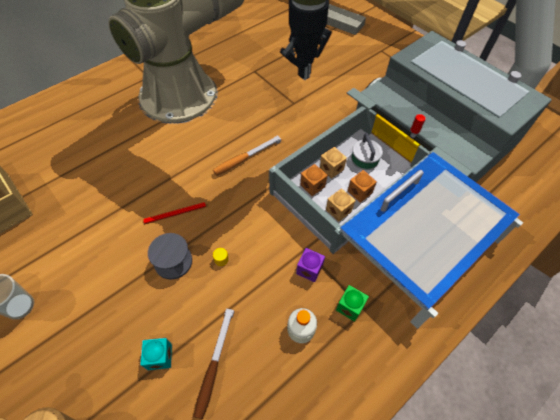

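View pics/w31.png

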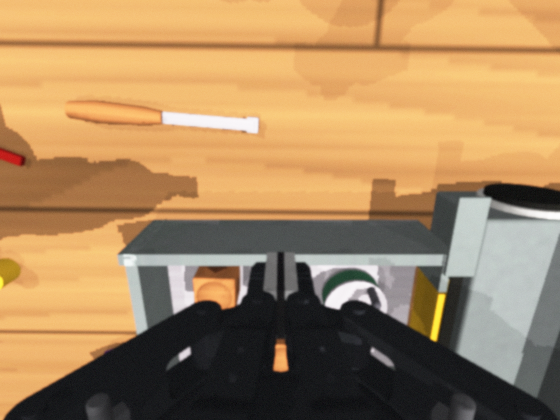

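>>> servo_tool --pt "0 0 -0.9 0.1 0 0 0" --pt "0 0 -0.9 0 0 0 0" --pt "0 0 -0.9 0 0 0 0" --pt "0 0 -0.9 0 0 0 0" --pt "0 0 -0.9 0 0 0 0" --pt "0 0 -0.9 0 0 0 0" --pt "0 0 -0.9 0 0 0 0" --pt "0 0 -0.6 0 0 0 0"

```text
t: 73.55
tool_pos: [0.737, 0.1422, 0.2139]
eef_rot: [-1.201, -1.213, 1.22]
ft_force: [1.1, 0.4, 0.3]
opening: -0.0001
```

```bash
python3 -c "
from h import *
move([.723,.150,.107])
d=snap('scene','c32.png');c=cv2.imread('pics/c32.png');cv2.imwrite('pics/z.png',cv2.resize(c[140:260,340:480],None,fx=5,fy=5))"
```

```text
t 73.55 pos [0.737  0.1422 0.2139] F [1.1 0.4 0.3] open -0.0001
[[-0.011 -0.005 -1.   ]
 [ 1.    -0.    -0.011]
 [-0.    -1.     0.005]] q [ 0.084  0.708  0.662  1.53  -0.     0.073]
units [0.16 2.14 0.27]
```

View pics/z.png

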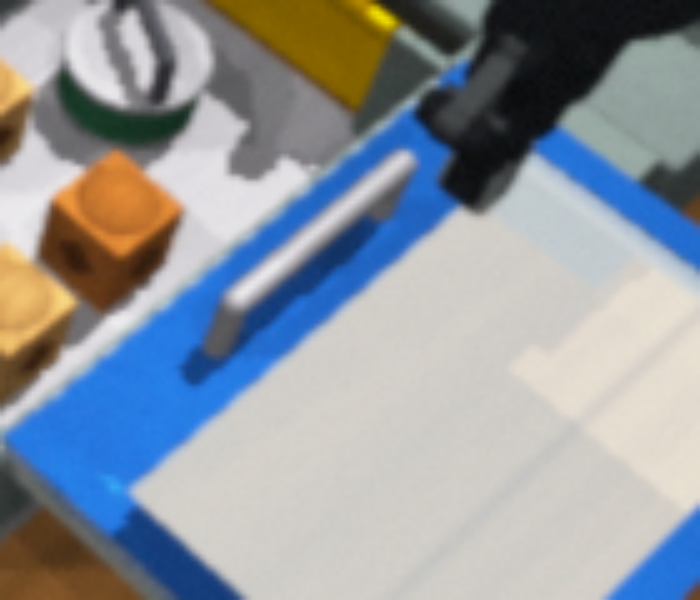

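>>> servo_tool --pt "0.14 0.3 0.05 0 0 0 0" --pt "0 0.5 0 0 0 0 0" --pt "0 0.5 0 0 0 0 0" --pt "0 0.4 0 0 0 0 0" --pt "0 0.2 0 0 0 0 0" --pt "0 0 0 0 0 0 0" --pt "0 0 0 0 0 0 0" --pt "0 0 0 0 0 0 0"

```text
t: 74.4
tool_pos: [0.743, 0.1462, 0.0994]
eef_rot: [-1.197, -1.202, 1.222]
ft_force: [0.8, 0.8, 0.7]
opening: 0.0002
```

```bash
python3 -c "
from h import *
move([.723,.150,.107])"
```

```text
t 74.4 pos [0.743  0.1462 0.0994] F [0.8 0.8 0.7] open 0.0002
[[-0.006 -0.015 -1.   ]
 [ 1.    -0.002 -0.006]
 [-0.001 -1.     0.015]] q [ 0.089  0.745  0.452  1.293 -0.     0.083]
units [ 0.08 -0.15  0.4 ]
```

>>> servo_tool --pt "0 -0.12 0 -0.1 0 0 0" --pt "0 0 0.2 0 0 0 0" --pt "0 0 0.25 0 0 0 0" --pt "0 0 0.25 0 0 0 0" --pt "0 0 0.25 0 0 0 0" --pt "0 0 0.25 0 0 0 0" --pt "0 0 0.25 0 0 0 0" --pt "0 0 0.25 0 0 0 0"

```text
t: 75.2
tool_pos: [0.6676, 0.1462, 0.1202]
eef_rot: [-1.233, -1.24, 1.195]
ft_force: [4.5, -0.2, -1.3]
opening: -0.0001
```

>>> servo_tool --pt "0 0 0.25 0 0 0 0" --pt "0 0 0.25 0 0 0 0" --pt "0 0 0.25 0 0 0 0" --pt "0 0 0.25 0 0 0 0" --pt "0 0 0.25 0 0 0 0" --pt "0 0 0.25 0 0 0 0" --pt "0 0 0.25 0 0 0 0" --pt "0 0 0.25 0 0 0 0"

```text
t: 76.0
tool_pos: [0.5818, 0.1467, 0.1349]
eef_rot: [-1.269, -1.28, 1.166]
ft_force: [2.9, -0.1, 1.3]
opening: 0.0001
```

```bash
python3 -c "
from h import *
move([.485,.150,.107]);snap('scene','c33.png')"
```

```text
t 76.0 pos [0.5818 0.1467 0.1349] F [ 2.9 -0.1  1.3] open 0.0001
[[-0.005  0.088 -0.996]
 [ 1.     0.005 -0.004]
 [ 0.004 -0.996 -0.089]] q [ 0.116  0.327 -0.156  0.999 -0.006  0.112]
units [0.07 0.38 1.98]
```

View pics/c33.png

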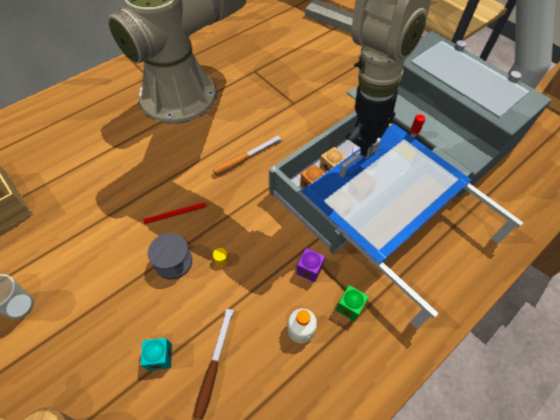

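>>> servo_tool --pt "0 0 -0.5 0.64 0 0 0" --pt "0 0 0 0 0 0 0" --pt "0 0 0 0 0 0 0" --pt "0 0.3 0 0 0 0 0" --pt "0 0.2 0 0 0 0 0" --pt "0 0 0 0 0 0 0" --pt "0 0 0 0 0 0 0" --pt "0 0 0 0 0 0 0"

```text
t: 76.85
tool_pos: [0.6034, 0.1473, 0.1142]
eef_rot: [-1.202, -1.215, 1.211]
ft_force: [-0.4, 1.2, -0.4]
opening: 0.0
```

```bash
python3 -c "
from h import *
move([.485,.150,.105])"
```

```text
t 76.85 pos [0.6034 0.1473 0.1142] F [-0.4  1.2 -0.4] open 0.0
[[-0.006 -0.001 -1.   ]
 [ 1.     0.004 -0.006]
 [ 0.004 -1.     0.001]] q [ 0.108  0.45  -0.019  1.103  0.004  0.102]
units [0.07 0.19 2.37]
```

>>> servo_tool --pt "0 0.16 0 0 0 0 0" --pt "0 0.02 0.2 0 0 0 0" --pt "0 0.02 0.2 0.05 0 0 0" --pt "0 0.03 0.2 0.06 0 0 0" --pt "0 0.03 0.2 0.06 0 0 0" --pt "0 0.03 0.2 0.06 0 0 0" --pt "0 0.03 0.2 0.06 0 0 0" --pt "0 0.03 0.2 0.06 0 0 0"

```text
t: 77.65
tool_pos: [0.5329, 0.1471, 0.101]
eef_rot: [-1.173, -1.186, 1.229]
ft_force: [2.7, 0.2, 2.0]
opening: -0.0002
```

```bash
python3 -c "
from h import *
move([.485,.150,.105])"
```

```text
t 77.65 pos [0.5329 0.1471 0.101 ] F [2.7 0.2 2. ] open -0.0002
[[-0.006 -0.041 -0.999]
 [ 1.     0.005 -0.006]
 [ 0.005 -0.999  0.041]] q [ 0.119  0.367 -0.182  1.062  0.01   0.113]
units [ 0.06 -0.04  0.96]
```

>>> servo_tool --pt "0 0.01 0.15 0 0 0 0" --pt "0 0.01 0.15 0 0 0 0" --pt "0 0.01 0.15 0 0 0 0" --pt "0 0.01 0.15 0 0 0 0" --pt "0 0.01 0.15 0 0 0 0" --pt "0 0.01 0.15 0 0 0 0" --pt "0 0.01 0.15 0 0 0 0" --pt "0 0.01 0.15 0 0 0 0"

```text
t: 78.45
tool_pos: [0.4851, 0.1467, 0.1011]
eef_rot: [-1.198, -1.208, 1.212]
ft_force: [24.7, -0.2, -17.6]
opening: 0.0002
```

```bash
python3 -c "
from h import *
st();snap('scene','c34.png')"
```

```text
t 78.45 pos [0.4851 0.1467 0.1011] F [ 24.7  -0.2 -17.6] open 0.0002
[[-0.004 -0.008 -1.   ]
 [ 1.     0.005 -0.004]
 [ 0.005 -1.     0.008]] q [ 0.132  0.259 -0.334  0.984  0.006  0.128]
```

View pics/c34.png

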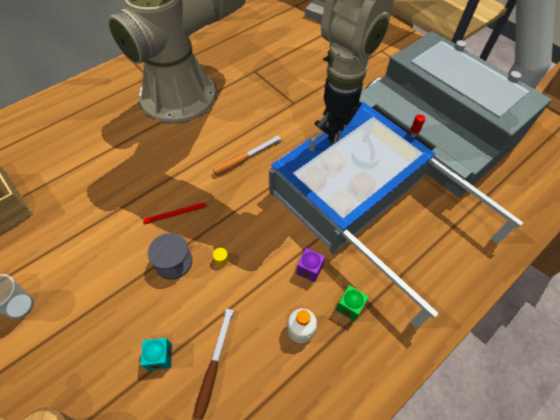

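>>> servo_tool --pt "0 0 -0.2 0 0 0 0" --pt "0 0 -0.4 0 0 0 0" --pt "0 0 -0.2 0 0 0 0" --pt "0 -0.3 0 0 0 0 0" --pt "0 -0.8 0 0 0 0 0" --pt "0 -0.9 0 0 0 0 0" --pt "0 -0.9 0 0 0 0 0" --pt "0 0 0 0 0 0 0"

```text
t: 79.3
tool_pos: [0.5165, 0.146, 0.243]
eef_rot: [-1.178, -1.188, 1.227]
ft_force: [0.9, 0.5, 0.8]
opening: -0.0002
```

>>> servo_tool --pt "0 0 0.9 0 0 0 0" --pt "0 0 0.9 0 0 0 0" --pt "0 0 0.6 0 0 0 0" --pt "0 0 0 0 0 0 0" --pt "0 0 0 0 0 0 0" --pt "0 0 0 0 0 0 0" --pt "0 0 0 0 0 0 0" --pt "0 0 0 0 0 0 0"

```text
t: 80.1
tool_pos: [0.3885, 0.1451, 0.2401]
eef_rot: [-1.165, -1.173, 1.236]
ft_force: [-0.4, 0.5, 0.8]
opening: 0.0
```

```bash
python3 -c "
from h import *
st();d=snap('scene','c35.png');snap('side','s35.png')
c=cv2.imread('pics/c35.png');cv2.imwrite('pics/z1.png',cv2.resize(c[80:260,250:530],None,fx=2.85,fy=2.85,interpolation=cv2.INTER_CUBIC))"
```

```text
t 80.1 pos [0.3885 0.1451 0.2401] F [-0.4  0.5  0.8] open 0.0
[[-0.004 -0.054 -0.999]
 [ 1.     0.002 -0.005]
 [ 0.003 -0.999  0.054]] q [ 0.155  0.042 -0.243  1.34   0.011  0.15 ]
```

View pics/z1.png

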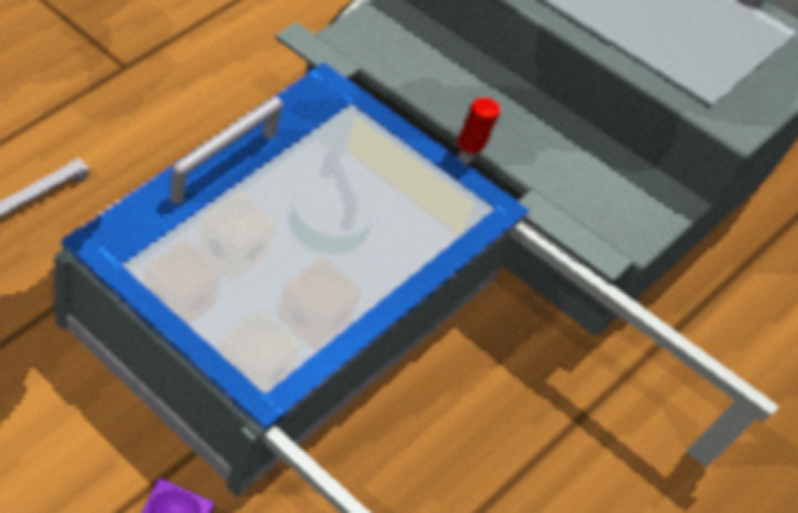

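View pics/s35.png

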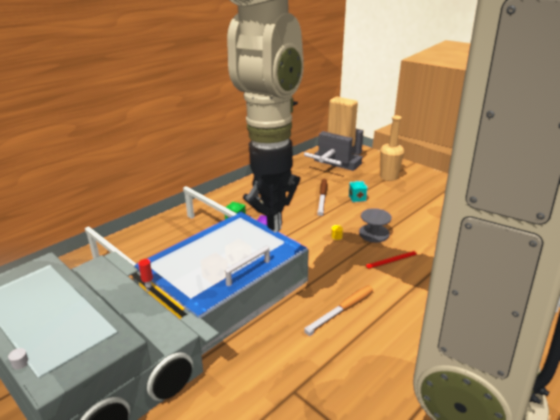

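```bash
python3 -c "
from station import order
print(order.close_job())"
```

```text
the job is handed in; nothing more can be done
None
```

The pass box is loaded and the job is handed in at about 80 s of the 210 s allowed; no verdict is reported.

- **Inner door:** I pushed the red knob about 32 mm until it stopped dead at 20–30 N. That is well above the 2–4 N it takes to slide. The knob still stood at that home position in the last picture.
- **Hatch:** I opened it against its end stop at about 25 N. After loading I pushed it shut against its stop, again at about 25 N. In the last picture the hatch corners match the starting shut picture.
- **Load:** The grit pot stands upright on the chamber floor. All four wooden caps are beside it, separate and none stacked. The green, purple and turquoise look-alikes were not touched.
- **Bench:** The pencil, chisel, wax tin and glue stayed where they were in the last pictures. The arm was clear of everything when I handed in.

Some things did not go to plan or disagreed with what was given:
- **Fingertips:** The shut fingertips reached about 10 mm less than the reported TCP, not 19 mm ahead of it as stated. My first push for the hatch handle therefore passed over the bar. I found the offset by a light touch on the hatch, which nudged it open about 3 mm; the inner door was already home.
- **Chamber wall:** The gripper lightly touched the wall (about 3 N) while I placed the first cap, so I shifted the cap over.
- **Shutting the hatch:** The fingers rode up the handle partway through the push. I lowered them again and finished the push.
- **Knocked cap:** One cap moved a few centimetres during the run. I measured its position again before grasping it.

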